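Square a relief block on the proofing board and lock it down

ROBOT

A 6-joint arm with a two-finger parallel gripper is mounted at the origin on a cart in front of the work surface, level with it; the furniture and walls round the work are solid. World frame = base frame: x ahead of the robot, y to its left, z up, the work surface at z = 0. Lengths are in m, angles in rad, forces in N, time in s.
With the tool pointing down it reaches from about 0.35 to 0.775 m from the base axis. Payload 5.5 kg.
Tool frame: the origin (TCP) lies midway between the tips of the shut fingers; the grasp point (between the pads) lies 19 mm behind it; z points along the fingers, y is the line along which they close (so a half turn about z gives the same grasp; the last joint's range is limited). The gripper opens to 85 mm and grips with 20 to 120 N. Pads are 22 mm wide; open, the fingers measure 114 mm over their backs; the gripper's body (76 mm by 85 mm) begins 54 mm behind the grasp point. The pads swing forward as they close: fully open they stand 13 mm farther back than shut.
Start: joints at [-1.413, 0.313, 0.046, 1.304, 0, 1.431], TCP at [0.169, -0.55, 0.231] pointing down, gripper open.
Joint ranges: [-2.76, 2.76], [-0.86, 1.69], [-1.03, 1.26], [-2.2, 2.34], [-1.47, 1.5], [-3.14, 3.14]. Speed limits (rad/s): [2.57, 2.57, 3.14, 3.14, 3.14, 3.14].

INTERFACE

Orientations are given as a unit quaternion [w, x, y, z].
In Python, from workcell import telemetry, imaging, env gives the robot as it stands. The module is installed in compiled form; this text tells all that it offers.
- The arm moves only by the tool step_arm, never from a script. Its argument "moves" is a list of rows, each a list of 3 entries, a list of its own where there are three numbers: the shift along the tool's x, y, z in mm, then the turn, a rotation vector about the tool's x, y, z in rad, then the finger opening in mm, from 0 to 85.4. A call has 1 to 8 rows; each row is the pose to reach, as a shift and turn from the pose commanded when the call began, along the tool's axes at that moment; what a row does not reach only later rows make up. A row lasts 1/12 s, in which the tool goes at most 41.7 mm and 7.16 degrees, less where a joint would pass 70% of its speed; a pose out of reach is approached as far as the arm can. A call with a gripper value outside its range is refused whole. The fingers move at their own pace and stop on an object; "grip_force" is the grip in N (left out, the last holds). Time passes only in rows, so rows that repeat a pose let the fingers close. It gives the time, the measured TCP pose, the force, the opening and the grip force at its end, in the units of the state.
- telemetry.get_state(): the state, without advancing time (a new reading comes with each control period).
- imaging.read_camera(name): name is "side" or "top"; returns the picture (480x640x3 uint8, red, green, blue); there is no depth.
- imaging.camera_params(name): a dict with "camera_matrix" (3x3 intrinsics, pixels), "pose" (4x4, takes a point from camera to world coordinates). Camera axes: x right, y up, looking along -z (the intrinsics and any distortion apply to the point x, -y, -z); pixel columns grow to the right and rows downward; lengths in m; the calibration is good to about 2 mm. A picture is of the moment at which its call begins. camera_params takes no time and is no camera call.
- env.hand_in(): hands the job in; it is judged then, once.
The state is a dict: "clock": time; "joint_pos": joint angles; "qvel": joint speeds; "tau": joint torques, N m; "tcp_pos": TCP position; "orientation": TCP orientation; "wrist_force": force on the tool from outside, world axes, zero at the start; "ft_torque": the same for the moment, N m; "finger_gap": finger opening in m; "grip_force": force on a finger pad.
Only numpy, scipy, OpenCV 4.12 (cv2) and the standard library are available. Lean on these libraries where they do the work, as an engineer would, in place of code of your own. Each camera call takes 0.05 s, during which the arm holds its last target. There are 200 camera calls.

TASK

Get the proofing board ready: sort the ink tubes and gouges lying on it and close around it (not those at the ends of the bench) into their trays (tubes in the larger wooden one, gouges in the smaller steel one), raise the clamp handle and lay the print block flat in its seat, face up, a long side tight against the back rail and an end tight against the side stop. Check it with the square, held flat on the board and pressed into the corner between the back rail and the block's free end so that it bears on both without a gap for about a second. Then lay the square flat on the worktop and push the clamp handle fully down to lock the block, without knocking over the jar of ink.

Things in the scene. Friction and masses are not known exactly. Their poses are not given: they have to be found in the camera images.
- board: the proofing board: wood, 130 (x) x 340 (y) x 12 mm thick, fixed on the worktop, turned a little; origin under its middle, +x to the back rail, +y to the clamp. Its side stop is a short aluminium bar near the clamp, 45 (x) x 12 (y) x 10 mm high above the board, centred at (17, 81) mm, so its face to the block is at y = 75 mm
- back_rail: low aluminium rail fixed along the board's far edge, 12 (x) x 255 (y) mm, 10 mm high above the board; origin in the middle of its underside, at (53, -37.5, 12) mm in the board's frame; its straight front face is 6 mm before the origin (board x = 47 mm)
- seat (a point): point fixed on the board, at (17, 5, 23.5) mm in its frame: where the block's middle is when it lies flat in its seat, tight against rail and stop; axes as the board
- clamp_handle (a joint): handle of the toggle clamp, rad: 0 = level, locked (starts at 0 to 0.1); 1.25 = raised upright, which swings the clamp arm up clear of the seat (raise beyond 1.0 to load; when down, its rubber foot stands where the block's end must lie). In the last 0.3 rad the foot bears on the block's bare end. Stays where it is left; turning takes about 2 N at the grip
- handle_grip (a point): middle of the black grip of the clamp handle: 68 mm long along the handle, 17 mm wide (along board x), 15 mm thick, 88 mm from the hinge. Level, the handle points to board +y, 42 mm above the worktop; it swings up in the board's y-z plane and can be pinched across its width from above at every angle
- handle_hinge (a point): point on the hinge axis of the clamp handle, fixed on the board; the axis is x of the board
- block_mid (a point): the print block: 60 (x) x 140 (y) x 23 mm high, wooden base 18 mm thick under a dark carved lino face that leaves 22 mm of bare wood at both ends; this point is its middle, half-way up. The same after a half turn: either end may go to the stop. Pinch it across its 60 mm; about 260 g. Starts flat, face up
- block: the same print block; origin in the middle of its underside, axes as block_mid
- square_mid (a point): the try square, 280 g; this point is the middle of its stock: wood with a brass face, 20 (x) x 100 (y) x 24 mm high; pinch it across the 20 mm. A steel blade, 25 mm wide, 3 mm thick, leaves the stock's +y end, half-way up, to -x, reaching 115 mm from this point. Outer edges: the stock's +x face (10 mm off), and its +y end in line with the blade's edge (50 mm off)
- square_heel (a point): outer corner of the square, where its two outer edges meet, half-way up the stock: (10, 50) mm from square_mid
- square: the same square, starts flat on the worktop; origin in the middle of the stock's underside. In the check its +x face bears on the back rail and its +y edge on the block's free end (the end towards board -y), its axes parallel to the board's
- tube_tray: the larger, wooden tray for ink tubes, open on top: 165 (x) x 200 (y) x 36 mm high, walls 6 mm; origin under its middle; fixed
- gouge_tray: the smaller, dark steel tray for gouges, open on top: 150 (x) x 110 (y) x 26 mm high, walls 4 mm; origin under its middle; fixed
- tube_a_mid (a point): aluminium ink tube lying flat, 150 long x 56 wide x 39 mm high, its cap towards its +x; this point is the middle of its body, half-way up; long axis = x, pinch it across the width (y). May be absent (None from the start)
- tube_b_mid (a point): aluminium ink tube lying flat, 134 long x 43 wide x 30 mm high, its cap towards its +x; this point is the middle of its body, half-way up; long axis = x, pinch it across the width (y). May be absent (None from the start)
- tube_c_mid (a point): aluminium ink tube lying flat, 144 long x 48 wide x 33 mm high, its cap towards its +x; this point is the middle of its body, half-way up; long axis = x, pinch it across the width (y). May be absent (None from the start)
- gouge_a_mid (a point): lino gouge lying flat, 108 mm long: a thick mushroom handle (52 mm long, 24 mm wide, 19 mm high) with a thin blade; this point is the middle of the handle, half-way up; the blade points to +x, its tip 82 mm from this point; pinch the handle across y. May be absent (None from the start)
- gouge_b_mid (a point): lino gouge lying flat, 108 mm long: a thick mushroom handle (52 mm long, 24 mm wide, 19 mm high) with a thin blade; this point is the middle of the handle, half-way up; the blade points to +x, its tip 82 mm from this point; pinch the handle across y. May be absent (None from the start)
- tube_a: the same thing as tube_a_mid; origin on its underside
- tube_b: the same thing as tube_b_mid; origin on its underside
- tube_c: the same thing as tube_c_mid; origin on its underside
- gouge_a: the same thing as gouge_a_mid; origin on its underside
- gouge_b: the same thing as gouge_b_mid; origin on its underside
- jar: glass jar of thinned ink, 66 mm across, 82 mm high, standing behind the board; origin under its middle; a bystander

How it is judged:
By the outcome, as a careful person would: the job done as asked, in the order asked, and still so for the second after the job is handed in, with the robot touching nothing.
Of tube_a, tube_b, tube_c, gouge_a, gouge_b only 3 to 5 are there at a start; the rules pass over those that are not, and their reading is None.
At some moment in a run one of tube_a, tube_b, tube_c, gouge_a, square may be knocked a few centimetres aside while the robot is not near it.
Once in a run the grip may slacken for a moment while it holds something.
It also fails if it takes over 210 s, if anything falls off the work surface, if the arm or the gripper's body presses on something with over 40 N, if the wrist force passes 120 N, or if a joint passes its speed limit or range.

## Working session

There is one attempt and no reset: what is moved stays moved. The work goes in short steps, Python scripts to look and compute and a tool call to move; the robot and the scene stay as the last step left them, time stands still between calls to the robot, and variables do not carry over. Pictures are saved under pics/ and viewed, at most 14 in all, crops included, and the job is handed in when it is done.

Besides the shell and the picture viewer there is one more tool, called after "Emit:" by a JSON object that holds its "fn" and its "kwargs", one argument or row to a line. step_arm: Moves the arm, as the interface text tells. Its arguments: {"type":"object","properties":{"moves":{"type":"array"},"grip_force":{"type":"number"}},"required":["moves"]}

```bash
ls; mkdir -p pics; python3 - <<'E'
from workcell import telemetry, imaging, env
import cv2,numpy as np
for n in("top","side"):
    p=imaging.camera_params(n);print(n,{k:np.round(v,4).tolist() if not isinstance(v,str) else v for k,v in p.items()})
    cv2.imwrite(f"pics/{n}0.png",imaging.read_camera(n)[:,:,::-1])
print(telemetry.get_state())
E
```

```text
pics
top {'camera_matrix': [[439.0153, 0.0, 320.3361], [0.0, 439.0153, 240.9243], [0.0, 0.0, 1.0]], 'pose': [[-0.0239, 0.9968, -0.076, 0.4756], [-0.9996, -0.0247, -0.0095, 0.0689], [-0.0113, 0.0758, 0.9971, 0.9721], [0.0, 0.0, 0.0, 1.0]]}
side {'camera_matrix': [[514.9496, 0.0, 312.0613], [0.0, 514.9496, 237.397], [0.0, 0.0, 1.0]], 'pose': [[-0.9846, 0.0563, -0.1658, 0.3268], [-0.1742, -0.4096, 0.8955, 1.373], [-0.0175, 0.9105, 0.4131, 0.6518], [0.0, 0.0, 0.0, 1.0]]}
{'clock': 0.1, 'joint_pos': array([-1.41258779e+00,  3.13910479e-01,  4.51064164e-02,  1.30359392e+00,
       -4.59756882e-05,  1.43120173e+00]), 'qvel': array([-0.00049955,  0.00048252,  0.00217401,  0.00224473,  0.00058465,
       -0.00141145]), 'tau': array([ 2.71560151e-03, -4.81727242e+01,  2.99242562e+01,  1.27678982e-02,
        4.14682603e-06, -9.65969576e-06]), 'tcp_pos': array([ 0.16862618, -0.54925021,  0.23051212]), 'orientation': array([-8.00578281e-04,  9.88934309e-01,  1.48351914e-01, -3.04400045e-05]), 'wrist_force': array([ 0.35172284, -0.13653893,  0.33745168]), 'ft_torque': array([-0.04805824,  0.04827274,  0.02917968]), 'grip_force': 0.0, 'finger_gap': 0.0856418939297141}
```

View pics/top0.png

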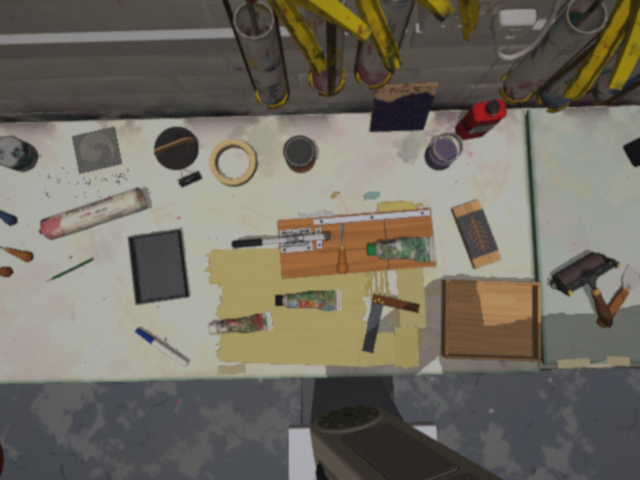

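View pics/side0.png

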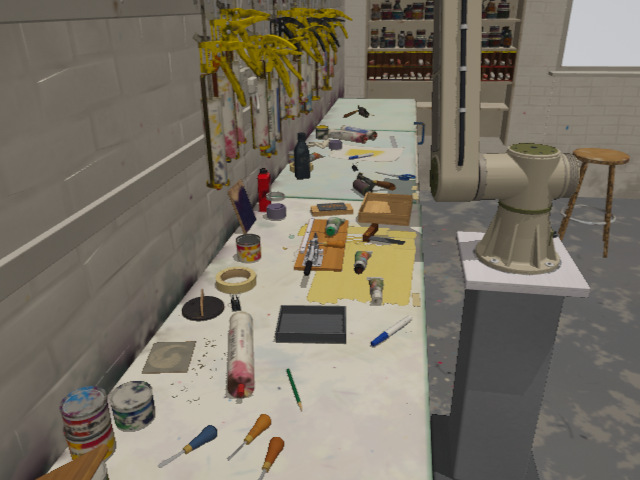

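```bash
cat > h.py <<'E'
import numpy as np,cv2
from workcell import telemetry, imaging
from scipy.spatial.transform import Rotation as R
def ray(n,u,v):
    p=imaging.camera_params(n);K=np.array(p["camera_matrix"]);T=np.array(p["pose"])
    d=np.linalg.inv(K)@[u,v,1];return T[:3,3],T[:3,:3]@(d*[1,-1,-1])
def w(u,v,z=0,n="top"):
    "pixel -> world point at height z"
    o,d=ray(n,u,v);return o+d*(z-o[2])/d[2]
def px(P,n="top"):
    p=imaging.camera_params(n);K=np.array(p["camera_matrix"]);T=np.array(p["pose"])
    c=T[:3,:3].T@(np.array(P)-T[:3,3])*[1,-1,-1];q=K@c;return q[:2]/q[2]
def snap(name,n="top",box=(200,120,560,390),f=2.2):
    im=imaging.read_camera(n)[:,:,::-1];x0,y0,x1,y1=box
    cv2.imwrite(f"pics/{name}.png",cv2.resize(im[y0:y1,x0:x1],None,fx=f,fy=f,interpolation=cv2.INTER_CUBIC))
def st():
    s=telemetry.get_state();Rm=R.from_quat(np.roll(s["orientation"],-1))
    return s,s["tcp_pos"],Rm
def to(*wps):
    "each wp (x,y,z,yaw deg mod 180): shift in tool mm and rotvec from the present pose"
    s,p,Rm=st();print("t",round(s["clock"],1),"tcp",p.round(4),"F",s["wrist_force"].round(1),"gap",s["finger_gap"].round(4),"grip",round(float(s["grip_force"]),1),"q6",s["joint_pos"][5].round(2))
    x=Rm.as_matrix()[:,0];cur=np.degrees(np.arctan2(x[1],x[0]));print("yaw",cur.round(2))
    for q in wps:
        d=((q[3]-cur+90)%180)-90 if len(q)<5 else q[3]-cur
        G=R.from_euler("z",cur+d,degrees=True)*R.from_euler("x",180,degrees=True)
        print((Rm.inv().apply(np.array(q[:3])-p)*1000).round(1).tolist(),(Rm.inv()*G).as_rotvec().round(3).tolist())
E
python3 - <<'E'
from h import *
snap("c1")
for n,u,v,z in[("gouge",342,260,.02),("tubeA",400,249,.03),("tubeB",308,300,.015),("tubeC",240,325,.015),("sqL",376,297,.024),("block",475,235,.023),("ttray",490,318,.036),("gtray",159,266,.026),("jar",443,148,.08),("boardL",278,220,.012),("boardR",436,265,.012)]: print(n,w(u,v,z).round(3))
E
```

```text
gouge [0.506 0.032 0.02 ]
tubeA [ 0.526 -0.093  0.03 ]
tubeB [0.421 0.108 0.015]
tubeC [0.371 0.256 0.015]
sqL [ 0.425 -0.038  0.024]
block [ 0.553 -0.257  0.023]
ttray [ 0.376 -0.275  0.036]
gtray [0.502 0.428 0.026]
jar [ 0.73 -0.18  0.08]
boardL [0.597 0.17  0.012]
boardR [ 0.49  -0.173  0.012]
```

View pics/c1.png

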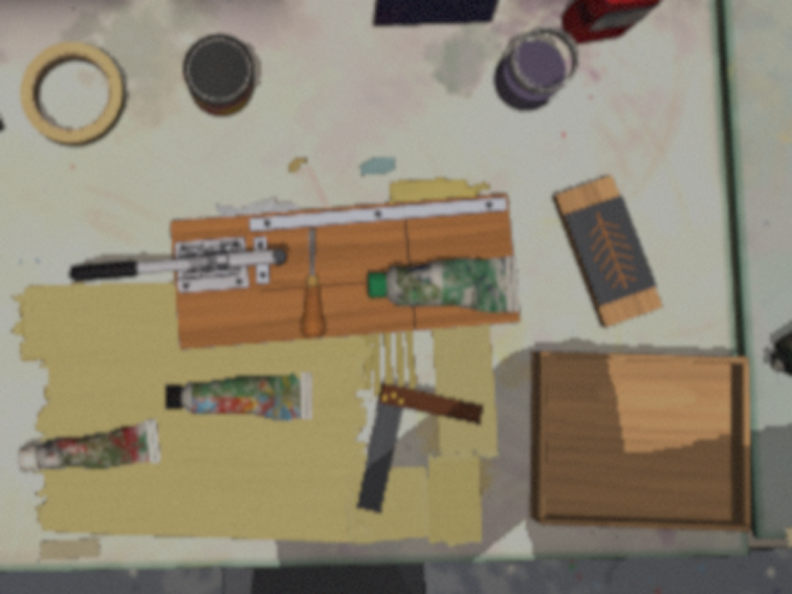

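```bash
cat >> h.py <<'E'
def c(u,v,z,box=(200,120),f=2.2): return w(u/f+box[0],v/f+box[1],z)
def ang(a,b): return np.degrees(np.arctan2(b[1]-a[1],b[0]-a[0])).round(2)
def rect(n,pts,z,**k):
    P=np.array([c(*q,z,**k)[:2] for q in pts]);e=[np.linalg.norm(P[i]-P[i-1]).round(4) for i in range(4)]
    print(n,"mid",P.mean(0).round(4),"sides(41,12,23,34)",e,"ang12",ang(P[0],P[1]),"ang43",ang(P[3],P[2]),"ang14",ang(P[0],P[3]),"ang23",ang(P[1],P[2]))
E
python3 - <<'E'
from h import *
rect("board",[(171,220),(507,195),(520,320),(181,348)],.012)
rect("sq",[(385,383),(483,403),(478,425),(380,405)],.024)
a,b=c(383,400,.013),c(358,509,.013);print("blade",ang(b,a),np.linalg.norm(a-b))
rect("block",[(553,190),(607,176),(661,303),(606,326)],.023)
rect("ttray",[(533,347),(748,356),(748,530),(533,522)],.036)
rect("gtray",[(129,236),(186,229),(189,298),(135,304)],.026,box=(0,0),f=1)
for n,a,b,z in[("A",(368,284),(518,284),.031),("C",(166,397),(313,395),.016),("B",(20,460),(159,441),.015),("g",(314,230),(313,337),.02),("handle",(72,272),(280,256),.042)]:
    p,q=c(*a,z),c(*b,z);print(n,p.round(4),q.round(4),((p+q)/2).round(4),np.linalg.norm(p-q).round(4),"ang",ang(q,p))
print("gouge handle",c(313,310,.0215), "jar",c(540,65,.082))
to((.52,-.09,.15,-86))
E
```

```text
board mid [ 0.5424 -0.0014] sides(41,12,23,34) [np.float64(0.1282), np.float64(0.337), np.float64(0.1252), np.float64(0.3369)] ang12 -87.17 ang43 -86.66 ang14 -176.51 ang23 -176.58
sq mid [ 0.4094 -0.0809] sides(41,12,23,34) [np.float64(0.0219), np.float64(0.0968), np.float64(0.0218), np.float64(0.0967)] ang12 -102.84 ang43 -102.81 ang14 165.25 ang23 164.83
blade -14.87 0.10862093593923525
block mid [ 0.557  -0.2585] sides(41,12,23,34) [np.float64(0.1427), np.float64(0.0553), np.float64(0.1349), np.float64(0.0587)] ang12 -76.84 ang43 -68.87 ang14 -161.46 ang23 -159.95
ttray mid [ 0.3733 -0.2769] sides(41,12,23,34) [np.float64(0.1657), np.float64(0.2057), np.float64(0.1642), np.float64(0.203)] ang12 -93.76 ang43 -93.35 ang14 177.43 ang23 176.47
gtray mid [0.5008 0.4261] sides(41,12,23,34) [np.float64(0.1477), np.float64(0.1249), np.float64(0.1493), np.float64(0.1168)] ang12 -84.41 ang43 -85.05 ang14 -174.44 ang23 -177.56
A [ 0.5273 -0.0224  0.031 ] [ 0.5237 -0.1681  0.031 ] [ 0.5255 -0.0953  0.031 ] 0.1458 ang 88.59
C [0.4217 0.1782 0.016 ] [0.4203 0.0336 0.016 ] [0.421  0.1059 0.016 
[... 153 characters left out ...]
] [0.5299 0.0302 0.02  ] 0.1058 ang -2.12
handle [0.5454 0.2643 0.042 ] [0.5559 0.0627 0.042 ] [0.5506 0.1635 0.042 ] 0.2018 ang 92.99
gouge handle [0.50357026 0.03149435 0.0215    ] jar [ 0.72575896 -0.1848011   0.082     ]Traceback (most recent call last):
  File "<stdin>", line 11, in <module>
  File "h.py", line 21, in to
    s,p,Rm=st();print("t",round(s["clock"],1),"tcp",p.round(4),"F",s["wrist_force"].round(1),"gap",s["finger_gap"].round(4),"grip",round(float(s["grip_force"]),1),"q6",s["joint_pos"][5].round(2))
                                                                                                   ^^^^^^^^^^^^^^^^^^^^^
AttributeError: 'float' object has no attribute 'round'
```

```bash
sed -i 's/s\["finger_gap"\].round(4)/round(float(s["finger_gap"]),4)/' h.py; python3 - <<'E'
from h import *
to((.5255,-.098,.12,88.6),(.5255,-.098,.12,-91.4,1),(.5255,-.098,.011,88.6))
E
```

```text
t 0.1 tcp [ 0.1686 -0.5493  0.2306] F [ 0.6 -0.8 -0. ] gap 0.0856 grip 0.0 q6 1.43
yaw 17.06
[473.5, -326.6, 111.2] [-0.001, -0.001, -1.249]
[473.5, -326.6, 111.2] [-0.001, 0.001, 1.893]
[473.5, -326.5, 220.2] [-0.001, -0.001, -1.249]
```

Emit:
{"fn": "step_arm", "kwargs": {
  "moves": [
    [[473.5,-326.5,111],[0,0,-1.249],85],
    [[473.5,-326.5,111],[0,0,-1.249],85],
    [[473.5,-326.5,111],[0,0,-1.249],85],
    [[473.5,-326.5,111],[0,0,-1.249],85],
    [[473.5,-326.5,111],[0,0,-1.249],85],
    [[473.5,-326.5,111],[0,0,-1.249],85],
    [[473.5,-326.5,111],[0,0,-1.249],85],
    [[473.5,-326.5,111],[0,0,-1.249],85]
  ]
}}

```text
clock: 0.82
tcp_pos: [0.3725, -0.2912, 0.1677]
orientation: [0.0, 0.795, 0.607, -0.0]
wrist_force: [0.3, -0.1, 0.1]
finger_gap: 0.085
grip_force: 0.0
```

```bash
python3 - <<'E'
from h import *
to((.5255,-.098,.12,88.6),(.5255,-.098,.011,88.6))
E
```

```text
t 0.8 tcp [ 0.3725 -0.2912  0.1677] F [ 0.3 -0.1  0.1] gap 0.085 grip 0.0 q6 1.0
yaw 74.69
[226.8, 96.6, 47.7] [0.0, 0.0, -0.243]
[226.8, 96.6, 156.7] [0.0, 0.0, -0.243]
```

Emit:
{"fn": "step_arm", "kwargs": {
  "moves": [
    [[227,96.6,48],[0,0,-0.243],85],
    [[227,96.6,48],[0,0,-0.243],85],
    [[227,96.6,48],[0,0,-0.243],85],
    [[227,96.6,48],[0,0,-0.243],85],
    [[227,96.6,48],[0,0,-0.243],85],
    [[227,96.6,48],[0,0,-0.243],85],
    [[227,96.6,48],[0,0,-0.243],85],
    [[227,96.6,48],[0,0,-0.243],85]
  ]
}}

```text
clock: 1.48
tcp_pos: [0.5264, -0.0982, 0.1191]
orientation: [-0.001, 0.716, 0.698, -0.0]
wrist_force: [-1.2, 0.1, 0.3]
finger_gap: 0.0848
grip_force: 0.0
```

Emit:
{"fn": "step_arm", "kwargs": {
  "moves": [
    [[0,0,40],[0,0,0],85],
    [[0,0,80],[0,0,0],85],
    [[0,0,100],[0,0,0],85],
    [[0,0,109],[0,0,0],85],
    [[0,0,109],[0,0,0],45],
    [[0,0,109],[0,0,0],40],
    [[0,0,109],[0,0,0],40],
    [[0,0,109],[0,0,0],40]
  ],
  "grip_force": 50
}}

```text
clock: 2.15
tcp_pos: [0.5275, -0.1017, 0.0136]
orientation: [0.002, 0.718, 0.696, 0.001]
wrist_force: [-1.1, -1.5, 3.6]
finger_gap: 0.0473
grip_force: 51.2
```

```bash
python3 - <<'E'
from h import *
to((.5255,-.098,.15,88.6),(.347,-.28,.15,86.7),(.347,-.28,.035,86.7))
E
```

```text
t 2.1 tcp [ 0.5275 -0.1017  0.0136] F [-1.1 -1.5  3.6] gap 0.0473 grip 51.2 q6 1.26
yaw 88.24
[3.4, -1.6, -136.4] [0.003, 0.002, -0.006]
[-184.0, -174.4, -136.6] [0.003, 0.002, 0.027]
[-183.8, -174.8, -21.6] [0.003, 0.002, 0.027]
```

Emit:
{"fn": "step_arm", "kwargs": {
  "moves": [
    [[0,0,-30],[0,0,0],40],
    [[0,0,-70],[0,0,0],40],
    [[0,0,-110],[0,0,0],40],
    [[-25,-25,-125],[0,0,0.027],40],
    [[-50,-50,-125],[0,0,0.027],40],
    [[-75,-75,-125],[0,0,0.027],40],
    [[-100,-100,-125],[0,0,0.027],40],
    [[-125,-125,-125],[0,0,0.027],40]
  ]
}}

```text
clock: 2.82
tcp_pos: [0.3968, -0.2231, 0.1381]
orientation: [0.002, 0.727, 0.687, 0.0]
wrist_force: [0.8, -1.0, -1.4]
finger_gap: 0.0475
grip_force: 52.1
```

```bash
python3 - <<'E'
from h import *
to((.352,-.284,.13,86.7),(.352,-.284,.018,86.7))
E
```

```text
t 2.8 tcp [ 0.3968 -0.2231  0.1381] F [ 0.8 -1.  -1.4] gap 0.0475 grip 52.1 q6 0.94
yaw 86.78
[-63.3, -41.3, 8.2] [0.003, 0.003, 0.001]
[-63.1, -41.6, 120.2] [0.003, 0.003, 0.001]
```

Emit:
{"fn": "step_arm", "kwargs": {
  "moves": [
    [[-30,-20,8],[0,0,0],40],
    [[-63,-41,8],[0,0,0],40],
    [[-63,-41.5,45],[0,0,0],40],
    [[-63,-41.5,85],[0,0,0],40],
    [[-63,-41.5,110],[0,0,0],40],
    [[-63,-41.5,119],[0,0,0],40],
    [[-63,-41.5,119],[0,0,0],64],
    [[-63,-41.5,119],[0,0,0],64]
  ]
}}

```text
clock: 3.48
tcp_pos: [0.3531, -0.283, 0.0186]
orientation: [0.001, 0.727, 0.687, -0.0]
wrist_force: [0.1, 1.1, 0.5]
finger_gap: 0.0643
grip_force: 0.0
```

Emit:
{"fn": "step_arm", "kwargs": {
  "moves": [
    [[0,0,0],[0,0,0],64],
    [[0,0,-40],[0,0,0],64],
    [[0,0,-80],[0,0,0],50],
    [[0,0,-120],[0,0,0],10],
    [[0,40,-120],[0,0,0],0],
    [[0,80,-120],[0,0,0],0]
  ]
}}

```text
clock: 3.98
tcp_pos: [0.4351, -0.2892, 0.1441]
orientation: [0.006, 0.728, 0.686, 0.0]
wrist_force: [-0.0, -1.0, 0.4]
finger_gap: 0.0157
grip_force: 0.0
```

```bash
python3 - <<'E'
from h import *
snap("c2")
to((.4,-.28,.13,86.7),(.4,-.28,.025,86.7))
E
```

```text
t 4.0 tcp [ 0.4423 -0.2903  0.1422] F [ 8.8 -3.7  0.9] gap 0.0082 grip 0.0 q6 0.89
yaw 86.81
[8.0, -43.0, 11.5] [0.014, 0.008, 0.002]
[8.8, -44.5, 116.5] [0.014, 0.008, 0.002]
```

View pics/c2.png

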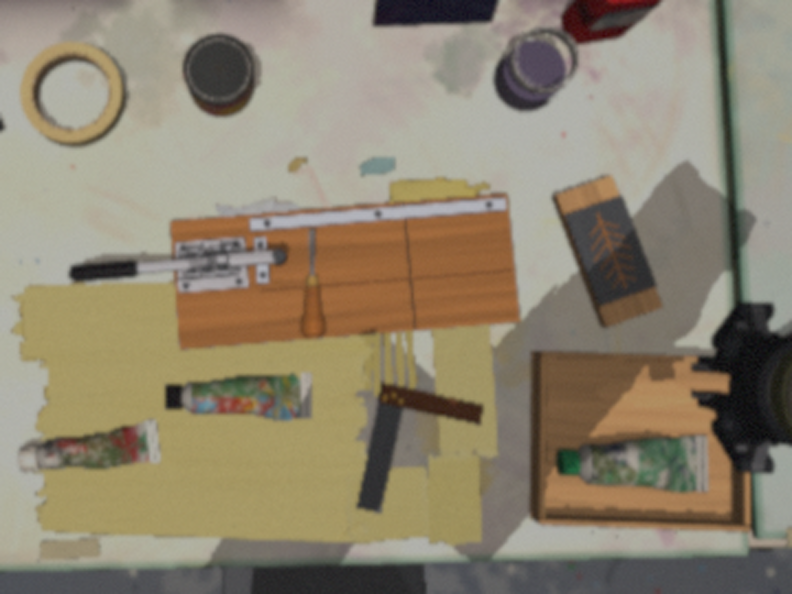

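Emit:
{"fn": "step_arm", "kwargs": {
  "moves": [
    [[8,-34,12],[0.012,0.006,0],0],
    [[8,-34,50],[0.012,0.006,0],0],
    [[8,-34,88],[0.012,0.006,0],0],
    [[8,-34,118],[0.012,0.006,0],0],
    [[8,-45,118],[0.012,0.006,0],0],
    [[8,-55,118],[0.012,0.006,0],0],
    [[8,-64,118],[0.012,0.006,0],0],
    [[8,-68,118],[0.012,0.006,0],0]
  ]
}}

```text
clock: 4.7
tcp_pos: [0.3646, -0.276, 0.0215]
orientation: [-0.005, 0.727, 0.686, -0.002]
wrist_force: [-0.0, -0.2, 0.2]
finger_gap: 0.0001
grip_force: 0.2
```

Emit:
{"fn": "step_arm", "kwargs": {
  "moves": [
    [[0,0,0],[0,0,0],0],
    [[0,8,-10],[0,0,0],0],
    [[0,8,-50],[0,0,0],0],
    [[0,8,-90],[0,0,0],20],
    [[30,20,-110],[0,0,0],50],
    [[65,30,-110],[0,0,0],85],
    [[100,40,-110],[0,0,0],85],
    [[135,45,-110],[0,0,0],85]
  ]
}}

```text
clock: 5.37
tcp_pos: [0.4207, -0.1433, 0.1319]
orientation: [-0.004, 0.727, 0.686, -0.001]
wrist_force: [0.3, -0.6, -0.5]
finger_gap: 0.0606
grip_force: 0.0
```

```bash
python3 - <<'E'
from h import *
to((.421,.101,.12,89.4),(.421,.101,-.002,89.4))
E
```

```text
t 5.4 tcp [ 0.4207 -0.1433  0.1319] F [ 0.3 -0.6 -0.5] gap 0.0606 grip 0.0 q6 1.12
yaw 86.66
[243.9, -13.9, 12.8] [-0.007, -0.004, -0.048]
[243.4, -13.1, 134.8] [-0.007, -0.004, -0.048]
```

Emit:
{"fn": "step_arm", "kwargs": {
  "moves": [
    [[244,-14,13],[-0.007,-0.004,-0.048],85],
    [[244,-14,13],[-0.007,-0.004,-0.048],85],
    [[244,-14,13],[-0.007,-0.004,-0.048],85],
    [[244,-14,13],[-0.007,-0.004,-0.048],85],
    [[244,-14,13],[-0.007,-0.004,-0.048],85],
    [[244,-14,13],[-0.007,-0.004,-0.048],85],
    [[244,-14,13],[-0.007,-0.004,-0.048],85],
    [[244,-14,13],[-0.007,-0.004,-0.048],85]
  ]
}}

```text
clock: 6.03
tcp_pos: [0.4188, 0.103, 0.1193]
orientation: [-0.002, 0.709, 0.706, -0.0]
wrist_force: [0.0, -0.2, -0.6]
finger_gap: 0.0844
grip_force: 0.0
```

Emit:
{"fn": "step_arm", "kwargs": {
  "moves": [
    [[0,0,40],[0,0,0],85],
    [[0,0,80],[0,0,0],85],
    [[0,0,110],[0,0,0],85],
    [[0,0,120],[0,0,0],85],
    [[0,0,120],[0,0,0],40],
    [[0,0,120],[0,0,0],30],
    [[0,0,120],[0,0,0],30],
    [[0,0,120],[0,0,0],30]
  ]
}}

```text
clock: 6.7
tcp_pos: [0.4202, 0.1008, 0.0]
orientation: [-0.001, 0.711, 0.704, 0.001]
wrist_force: [-1.9, -1.5, 10.2]
finger_gap: 0.0413
grip_force: 48.7
```

```bash
python3 - <<'E'
from h import *
to((.421,.101,.12,89.4),(.405,-.283,.13,86.7))
E
```

```text
t 6.7 tcp [0.4202 0.1008 0.    ] F [-1.9 -1.5 10.2] gap 0.0413 grip 48.7 q6 1.63
yaw 89.42
[0.5, 0.7, -120.0] [-0.0, -0.002, 0.0]
[-383.6, -11.4, -130.8] [-0.0, -0.002, 0.047]
```

Emit:
{"fn": "step_arm", "kwargs": {
  "moves": [
    [[0,0,-40],[0,0,0],30],
    [[0,0,-80],[0,0,0],30],
    [[-20,0,-115],[0,0,0.02],30],
    [[-60,-2,-130],[0,0,0.047],30],
    [[-100,-3,-130],[0,0,0.047],30],
    [[-140,-4,-130],[0,0,0.047],30],
    [[-180,-5,-130],[0,0,0.047],30],
    [[-220,-6,-130],[0,0,0.047],30]
  ]
}}

```text
clock: 7.37
tcp_pos: [0.4107, -0.1212, 0.1294]
orientation: [-0.001, 0.727, 0.687, -0.0]
wrist_force: [0.9, 0.6, -1.3]
finger_gap: 0.0411
grip_force: 51.0
```

```bash
python3 - <<'E'
from h import *
to((.406,-.283,.13,86.7),(.406,-.283,.012,86.7))
E
```

```text
t 7.4 tcp [ 0.4107 -0.1212  0.1294] F [ 0.9  0.6 -1.3] gap 0.0411 grip 51.0 q6 1.15
yaw 86.8
[-161.8, 4.3, -0.7] [-0.001, -0.001, 0.002]
[-161.8, 4.5, 117.3] [-0.001, -0.001, 0.002]
```

Emit:
{"fn": "step_arm", "kwargs": {
  "moves": [
    [[-40,1,0],[0,0,0],30],
    [[-81,2,0],[0,0,0],30],
    [[-121,4,0],[0,0,0],30],
    [[-162,4.5,0],[0,0,0],30],
    [[-162,4.5,40],[0,0,0],30],
    [[-162,4.5,80],[0,0,0],30],
    [[-162,4.5,110],[0,0,0],30],
    [[-162,4.5,118],[0,0,0],30]
  ]
}}

```text
clock: 8.03
tcp_pos: [0.4027, -0.2791, 0.006]
orientation: [-0.005, 0.727, 0.687, -0.001]
wrist_force: [-0.8, 2.7, 28.6]
finger_gap: 0.0413
grip_force: 55.4
```

Emit:
{"fn": "step_arm", "kwargs": {
  "moves": [
    [[0,0,0],[0,0,0],55],
    [[0,0,0],[0,0,0],55],
    [[0,0,-40],[0,0,0],55],
    [[0,0,-70],[0,0,0],30],
    [[0,-39,-70],[0,0,0],0],
    [[0,-39,-70],[0,0,0],0],
    [[0,-39,-70],[0,0,0],0],
    [[0,-39,-70],[0,0,0],0]
  ]
}}

```text
clock: 8.7
tcp_pos: [0.3684, -0.2801, 0.0821]
orientation: [0.0, 0.727, 0.687, -0.001]
wrist_force: [-0.1, -0.4, -0.3]
finger_gap: 0.0003
grip_force: 0.0
```

```bash
python3 - <<'E'
from h import *
snap("c3",box=(400,240,580,375),f=4)
to((.367,-.283,.03,86.7),(.386,-.283,.03,86.7))
E
```

```text
t 8.8 tcp [ 0.3684 -0.2799  0.0814] F [-0.9 -0.8  0.8] gap -0.0002 grip 0.0 q6 0.8
yaw 86.82
[-3.1, -1.1, 51.4] [-0.001, 0.001, 0.002]
[-2.0, 17.8, 51.4] [-0.001, 0.001, 0.002]
```

View pics/c3.png

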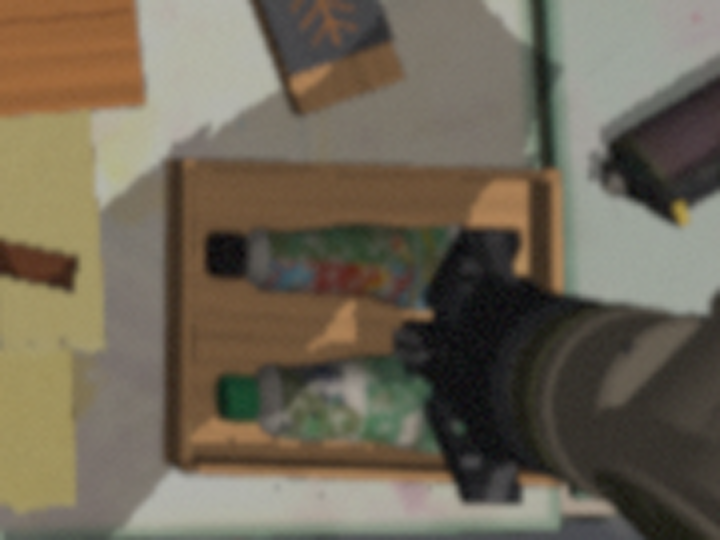

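Emit:
{"fn": "step_arm", "kwargs": {
  "moves": [
    [[-3,2,25],[0,0,0],0],
    [[-3,2,50],[0,0,0],0],
    [[-3,2,52],[0,0,0],0],
    [[-3,8,52],[0,0,0],0],
    [[-3,14,52],[0,0,0],0],
    [[-3,19,52],[0,0,0],0],
    [[-3,19,52],[0,0,0],0]
  ]
}}

```text
clock: 9.33
tcp_pos: [0.3876, -0.2838, 0.0286]
orientation: [-0.001, 0.726, 0.687, -0.001]
wrist_force: [-1.5, -0.2, 0.6]
finger_gap: 0.0001
grip_force: 0.1
```

```bash
python3 - <<'E'
from h import *
print(w(400+450/4,240+300/4,.016))
to((.385,-.25,.13,86.7),(.3713,.249,.12,96.4))
E
```

```text
[ 0.37889471 -0.33054087  0.016     ]
t 9.3 tcp [ 0.3876 -0.2838  0.0286] F [-1.5 -0.2  0.6] gap 0.0001 grip 0.1 q6 0.83
yaw 86.85
[33.6, -4.7, -101.4] [-0.002, 0.0, 0.003]
[531.1, -45.8, -91.3] [-0.002, -0.0, -0.167]
```

Emit:
{"fn": "step_arm", "kwargs": {
  "moves": [
    [[0,0,-40],[0,0,0],0],
    [[0,0,-80],[0,0,0],20],
    [[35,-4,-105],[0,0,0],60],
    [[75,-8,-105],[0,0,0],85],
    [[115,-12,-105],[0,0,0],85],
    [[155,-16,-105],[0,0,0],85],
    [[195,-20,-105],[0,0,0],85],
    [[235,-20,-105],[0,0,0],85]
  ]
}}

```text
clock: 10.0
tcp_pos: [0.3787, -0.0454, 0.134]
orientation: [-0.002, 0.727, 0.687, -0.0]
wrist_force: [2.3, 1.0, 0.3]
finger_gap: 0.0832
grip_force: 0.0
```

Emit:
{"fn": "step_arm", "kwargs": {
  "moves": [
    [[40,-4,0],[0,0,-0.03],85],
    [[80,-8,0],[0,0,-0.06],85],
    [[120,-10,0],[0,0,-0.1],85],
    [[160,-14,0],[0,0,-0.12],85],
    [[200,-18,0],[0,0,-0.15],85],
    [[240,-21,0],[0,0,-0.167],85],
    [[280,-23,0],[0,0,-0.167],85],
    [[280,-23,0],[0,0,-0.167],85]
  ]
}}

```text
clock: 10.67
tcp_pos: [0.3723, 0.2404, 0.135]
orientation: [-0.003, 0.664, 0.748, 0.002]
wrist_force: [0.6, 0.1, 0.1]
finger_gap: 0.0851
grip_force: 0.0
```

```bash
python3 - <<'E'
from h import *
snap("c4",box=(200,180,560,400))
to((.3718,.2495,.12,96.4),(.3718,.2495,.003,96.4))
E
```

```text
t 10.7 tcp [0.3719 0.2376 0.1346] F [-0.7 -0.7  0.7] gap 0.0849 grip 0.0 q6 1.84
yaw 96.77
[11.8, 1.3, 14.6] [-0.002, -0.004, 0.007]
[11.3, 1.5, 131.6] [-0.002, -0.004, 0.007]
```

View pics/c4.png

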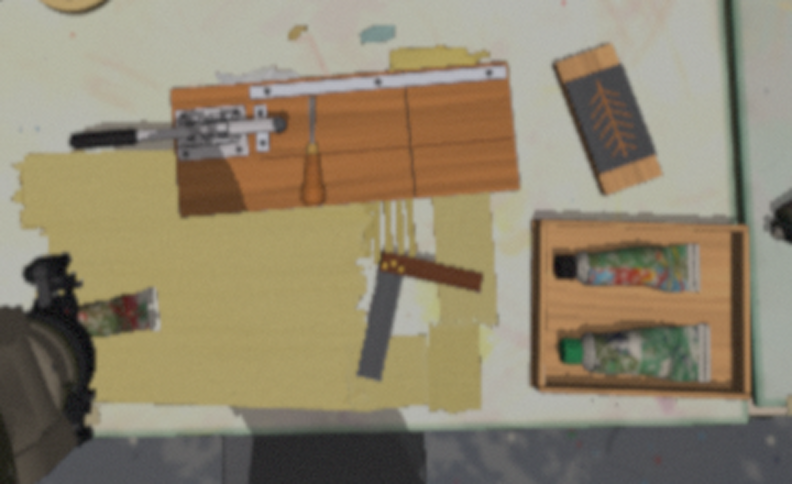

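Emit:
{"fn": "step_arm", "kwargs": {
  "moves": [
    [[11.5,1.5,40],[0,0,0.007],85],
    [[11.5,1.5,80],[0,0,0.007],85],
    [[11.5,1.5,115],[0,0,0.007],85],
    [[11.5,1.5,131],[0,0,0.007],85],
    [[11.5,1.5,131],[0,0,0.007],35],
    [[11.5,1.5,131],[0,0,0.007],25],
    [[11.5,1.5,131],[0,0,0.007],25],
    [[11.5,1.5,131],[0,0,0.007],25]
  ]
}}

```text
clock: 11.38
tcp_pos: [0.3733, 0.2461, 0.0045]
orientation: [-0.002, 0.67, 0.743, 0.001]
wrist_force: [0.0, 0.6, 0.1]
finger_gap: 0.0383
grip_force: 2.4
```

```bash
python3 - <<'E'
from h import *
to((.3718,.2495,.12,96.4),(.379,-.282,.13,86.7))
print(w(200+630/2.2,180+309/2.2,.02))
E
```

```text
t 11.4 tcp [0.3733 0.2461 0.0045] F [0.  0.6 0.1] gap 0.0383 grip 2.4 q6 1.87
yaw 95.92
[4.0, -1.2, -115.5] [-0.001, -0.004, -0.008]
[-525.3, -48.9, -127.5] [-0.001, -0.004, 0.161]
[ 0.36904426 -0.27265434  0.02      ]
```

Emit:
{"fn": "step_arm", "kwargs": {
  "moves": [
    [[0,0,0],[0,0,0],25],
    [[0,0,0],[0,0,0],25],
    [[0,0,-35],[0,0,0],25],
    [[0,0,-75],[0,0,0],25],
    [[-15,-1,-110],[0,0,0.02],25],
    [[-50,-5,-127],[0,0,0.05],25],
    [[-90,-9,-127],[0,0,0.07],25],
    [[-130,-12,-127],[0,0,0.1],25]
  ]
}}

```text
clock: 12.05
tcp_pos: [0.3752, 0.114, 0.1325]
orientation: [-0.0, 0.705, 0.709, 0.002]
wrist_force: [1.4, -0.1, -1.9]
finger_gap: 0.0361
grip_force: 51.2
```

Emit:
{"fn": "step_arm", "kwargs": {
  "moves": [
    [[-40,-4,0],[0,0,0.02],25],
    [[-80,-8,0],[0,0,0.04],25],
    [[-120,-10,0],[0,0,0.06],25],
    [[-160,-14,0],[0,0,0.061],25],
    [[-200,-16,0],[0,0,0.061],25],
    [[-240,-17,0],[0,0,0.061],25],
    [[-280,-17,0],[0,0,0.061],25],
    [[-320,-17,0],[0,0,0.061],25]
  ]
}}

```text
clock: 12.72
tcp_pos: [0.3576, -0.2079, 0.1303]
orientation: [-0.001, 0.727, 0.686, -0.001]
wrist_force: [0.3, -0.0, -0.8]
finger_gap: 0.0364
grip_force: 51.2
```

```bash
python3 - <<'E'
from h import *
to((.371,-.282,.13,86.7),(.371,-.282,.042,86.7))
E
```

```text
t 12.7 tcp [ 0.3576 -0.2079  0.1303] F [ 0.3 -0.  -0.8] gap 0.0364 grip 51.2 q6 0.91
yaw 86.68
[-73.2, 17.7, 0.3] [-0.002, 0.0, -0.0]
[-73.2, 17.9, 88.3] [-0.002, 0.0, -0.0]
```

Emit:
{"fn": "step_arm", "kwargs": {
  "moves": [
    [[-40,10,0],[0,0,0],25],
    [[-73,18,0],[0,0,0],25],
    [[-73,18,40],[0,0,0],25],
    [[-73,18,75],[0,0,0],25],
    [[-73,18,89],[0,0,0],25],
    [[-73,18,89],[0,0,0],25],
    [[-73,18,89],[0,0,0],60],
    [[-73,18,89],[0,0,0],60]
  ]
}}

```text
clock: 13.38
tcp_pos: [0.3716, -0.2796, 0.0407]
orientation: [-0.001, 0.727, 0.687, -0.001]
wrist_force: [0.5, -0.2, -0.1]
finger_gap: 0.059
grip_force: 0.0
```

Emit:
{"fn": "step_arm", "kwargs": {
  "moves": [
    [[0,0,0],[0,0,0],60],
    [[0,0,-40],[0,0,0],60],
    [[20,20,-80],[0,0,0],60],
    [[60,40,-100],[0,0,0],60],
    [[100,50,-100],[0,0,0],60],
    [[140,60,-100],[0,0,0],60],
    [[180,70,-100],[0,0,0],60],
    [[220,80,-100],[0,0,0],60]
  ]
}}

```text
clock: 14.05
tcp_pos: [0.4618, -0.0722, 0.1411]
orientation: [-0.001, 0.727, 0.687, -0.0]
wrist_force: [1.0, 0.6, -0.3]
finger_gap: 0.0601
grip_force: 0.0
```

```bash
python3 - <<'E'
from h import *
snap("c5",box=(200,180,560,400))
to((.5036,.0315,.1,-2),(.5036,.0315,.1,178,1),(.5036,.0315,.0155,-2))
E
```

```text
t 14.1 tcp [ 0.4629 -0.0653  0.141 ] F [1.1 4.1 0.7] gap 0.0602 grip 0.0 q6 1.3
yaw 87.15
[98.4, 35.8, 41.5] [-0.006, -0.004, 1.556]
[98.4, 35.8, 41.5] [0.004, -0.006, -1.586]
[97.9, 36.0, 126.0] [-0.006, -0.004, 1.556]
```

View pics/c5.png

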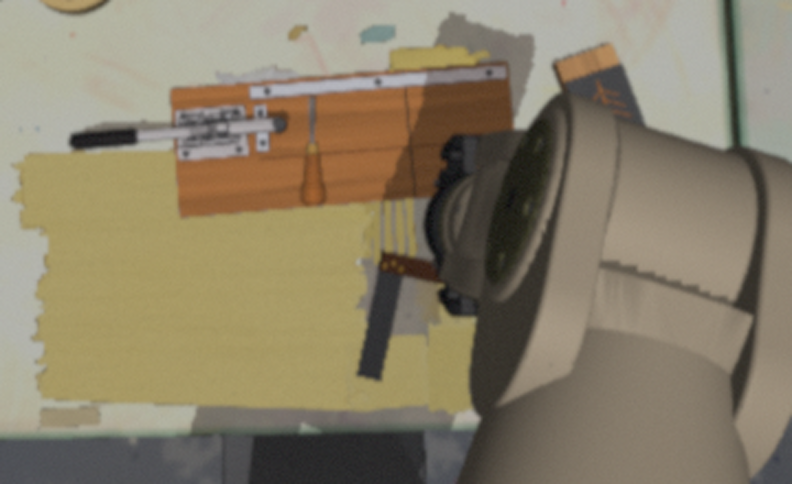

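Emit:
{"fn": "step_arm", "kwargs": {
  "moves": [
    [[98,36,0],[0,0,-0.8],60],
    [[98,36,0],[0,0,-0.8],60],
    [[98,36,0],[0,0,-0.8],60],
    [[98,36,0],[0,0,-0.8],60],
    [[98,36,0],[0,0,-0.8],60],
    [[98,36,0],[0,0,-0.8],60],
    [[98,36,0],[0,0,-0.8],60],
    [[98,36,0],[0,0,-0.8],60]
  ]
}}

```text
clock: 14.77
tcp_pos: [0.5027, 0.0219, 0.1404]
orientation: [-0.002, 0.401, 0.916, 0.0]
wrist_force: [0.4, -0.3, 0.0]
finger_gap: 0.0601
grip_force: 0.0
```

Emit:
{"fn": "step_arm", "kwargs": {
  "moves": [
    [[0,0,0],[0,0,-0.786],60],
    [[0,0,0],[0,0,-0.786],60],
    [[0,0,0],[0,0,-0.786],60],
    [[0,0,0],[0,0,-0.786],60],
    [[0,0,0],[0,0,-0.786],60],
    [[0,0,0],[0,0,-0.786],60],
    [[0,0,0],[0,0,-0.786],60],
    [[0,0,0],[0,0,-0.786],60]
  ]
}}

```text
clock: 15.43
tcp_pos: [0.5026, 0.0217, 0.1401]
orientation: [-0.002, 0.021, 1.0, 0.001]
wrist_force: [-0.4, -0.1, 0.9]
finger_gap: 0.06
grip_force: 0.0
```

```bash
python3 - <<'E'
from h import *
to((.5036,.0315,.1,178),(.5036,.0315,.0155,178))
E
```

```text
t 15.4 tcp [0.5026 0.0217 0.1401] F [-0.4 -0.1  0.9] gap 0.06 grip 0.0 q6 -0.07
yaw 177.55
[-0.8, 9.8, 40.1] [0.002, -0.004, -0.008]
[-1.1, 9.6, 124.6] [0.002, -0.004, -0.008]
```

Emit:
{"fn": "step_arm", "kwargs": {
  "moves": [
    [[-1,9.7,20],[0,0,0],60],
    [[-1,9.7,60],[0,0,0],60],
    [[-1,9.7,100],[0,0,0],60],
    [[-1,9.7,124],[0,0,0],60],
    [[-1,9.7,124],[0,0,0],20],
    [[-1,9.7,124],[0,0,0],10],
    [[-1,9.7,124],[0,0,0],10],
    [[-1,9.7,124],[0,0,0],10]
  ]
}}

```text
clock: 16.1
tcp_pos: [0.5053, 0.0316, 0.0176]
orientation: [-0.0, 0.021, 1.0, 0.001]
wrist_force: [0.6, -0.4, 0.2]
finger_gap: 0.0199
grip_force: 47.2
```

Emit:
{"fn": "step_arm", "kwargs": {
  "moves": [
    [[0,0,0],[0,0,0],10],
    [[0,0,-40],[0,0,0],10],
    [[0,0,-80],[0,0,0],10],
    [[0,0,-120],[0,0,0],10],
    [[0,0,-120],[0,0,0],10]
  ]
}}

```text
clock: 16.52
tcp_pos: [0.5093, 0.0311, 0.1447]
orientation: [0.005, 0.021, 1.0, 0.001]
wrist_force: [1.4, -0.9, -0.1]
finger_gap: 0.02
grip_force: 47.5
```

```bash
python3 - <<'E'
from h import *
to((.478,.424,.14,183),(.478,.424,.02,183))
E
```

```text
t 16.5 tcp [0.5093 0.0311 0.1447] F [ 1.4 -0.9 -0.1] gap 0.02 grip 47.5 q6 -0.06
yaw 177.59
[47.8, 391.2, 4.8] [0.001, 0.01, -0.094]
[49.0, 391.1, 124.7] [0.001, 0.01, -0.094]
```

Emit:
{"fn": "step_arm", "kwargs": {
  "moves": [
    [[6,40,0],[0,0.0,-0.02],10],
    [[12,80,0],[0,0,-0.04],10],
    [[18,120,0],[0,0,-0.06],10],
    [[24,160,0],[0,0,-0.08],10],
    [[30,200,0],[0,0,-0.094],10],
    [[36,240,0],[0,0,-0.094],10],
    [[42,280,0],[0,0,-0.094],10],
    [[48,320,0],[0,0,-0.094],10]
  ]
}}

```text
clock: 17.18
tcp_pos: [0.4692, 0.3556, 0.138]
orientation: [-0.001, -0.026, 1.0, 0.002]
wrist_force: [1.5, 0.3, -0.6]
finger_gap: 0.02
grip_force: 47.6
```

```bash
python3 - <<'E'
from h import *
snap("c6",box=(200,180,560,400))
to((.475,.425,.14,183),(.475,.425,.02,183))
E
```

```text
t 17.2 tcp [0.4685 0.3626 0.1381] F [ 2.2  5.4 -0.3] gap 0.0199 grip 47.6 q6 0.46
yaw -176.69
[-10.1, 62.0, -1.4] [0.009, -0.001, 0.005]
[-10.3, 60.9, 118.6] [0.009, -0.001, 0.005]
```

View pics/c6.png

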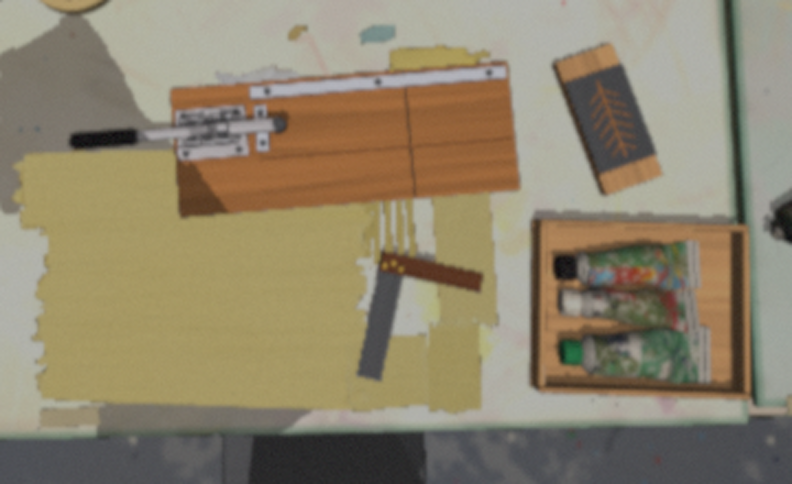

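Emit:
{"fn": "step_arm", "kwargs": {
  "moves": [
    [[-5,31,0],[0,0,0],10],
    [[-10,61,0],[0,0,0],10],
    [[-10,61,40],[0,0,0],10],
    [[-10,61,80],[0,0,0],10],
    [[-10,61,110],[0,0,0],10],
    [[-10,61,121],[0,0,0],10],
    [[-10,61,121],[0,0,0],10],
    [[-10,61,121],[0,0,0],40]
  ]
}}

```text
clock: 17.9
tcp_pos: [0.4761, 0.4151, 0.0166]
orientation: [-0.002, -0.026, 1.0, 0.001]
wrist_force: [0.6, 0.8, 0.6]
finger_gap: 0.0306
grip_force: 0.0
```

Emit:
{"fn": "step_arm", "kwargs": {
  "moves": [
    [[0,0,0],[0,0,0],40],
    [[0,0,0],[0,0,0],40],
    [[0,0,-40],[0,0,0],40],
    [[0,0,-80],[0,0,0],50],
    [[0,0,-120],[0,0,0],50],
    [[0,0,-120],[0,0,0],50]
  ]
}}

```text
clock: 18.4
tcp_pos: [0.481, 0.4179, 0.1471]
orientation: [0.005, -0.026, 1.0, 0.006]
wrist_force: [1.7, 1.3, 1.1]
finger_gap: 0.0502
grip_force: 0.0
```

```bash
python3 - <<'E'
from h import *
p=[c(72,272,.047),c(135,266,.05)];print("grip ends",p,(p[0]+p[1])/2)
b=R.from_euler("z",3.2,degrees=True)
for q in ((.017,.005,.0235),(.017,.075,0),(.047,0,0),(.037,-.115,0)):print(np.array([.5424,-.0014,0])+b.apply(q))
to((.5445,.232,.12,183))
E
```

```text
grip ends [array([0.54498316, 0.26323289, 0.047     ]), array([0.54902968, 0.20201278, 0.05      ])] [0.54700642 0.23262284 0.0485    ]
[0.55909439 0.00454117 0.0235    ]
[0.55518688 0.07443202 0.        ]
[0.58932672 0.00122361 0.        ]
[ 0.58576178 -0.11415529  0.        ]
t 18.4 tcp [0.481  0.4179 0.1471] F [1.7 1.3 1.1] gap 0.0502 grip 0.0 q6 0.54
yaw -177.02
[-53.5, -189.3, 25.5] [0.012, 0.01, -0.0]
```

Emit:
{"fn": "step_arm", "kwargs": {
  "moves": [
    [[-64,-186,25],[0,0,0.8],50],
    [[-64,-186,25],[0,0,0.8],50],
    [[-64,-186,25],[0,0,0.8],50],
    [[-64,-186,25],[0,0,0.8],50],
    [[-64,-186,25],[0,0,0.8],50],
    [[-64,-186,25],[0,0,0.8],50],
    [[-64,-186,25],[0,0,0.8],50],
    [[-64,-186,25],[0,0,0.8],50]
  ]
}}

```text
clock: 19.07
tcp_pos: [0.551, 0.2315, 0.1115]
orientation: [-0.001, 0.367, 0.93, 0.001]
wrist_force: [-0.2, -0.8, 0.6]
finger_gap: 0.0501
grip_force: 0.0
```

Emit:
{"fn": "step_arm", "kwargs": {
  "moves": [
    [[0,0,0],[0,0,0.77],50],
    [[0,0,0],[0,0,0.77],50],
    [[0,0,0],[0,0,0.77],50],
    [[0,0,0],[0,0,0.77],50],
    [[0,0,0],[0,0,0.77],50],
    [[0,0,0],[0,0,0.77],50],
    [[0,0,0],[0,0,0.77],50],
    [[0,0,0],[0,0,0.77],50]
  ]
}}

```text
clock: 19.73
tcp_pos: [0.55, 0.2329, 0.1107]
orientation: [-0.002, 0.687, 0.727, 0.0]
wrist_force: [-0.1, -0.1, -0.2]
finger_gap: 0.0499
grip_force: 0.0
```

```bash
python3 - <<'E'
from h import *
to((.546,.232,.12,93.2),(.546,.232,.027,93.2))
for t0 in(.07,):
  for t in (.25,.45,.65,.85,1.05,1.2,1.3):print((88*(np.cos(t)-np.cos(t0))).round(1),(-88*(np.sin(t)-np.sin(t0))).round(1))
E
```

```text
t 19.7 tcp [0.55   0.2329 0.1107] F [-0.1 -0.1 -0.2] gap 0.0499 grip 0.0 q6 1.78
yaw 93.26
[-0.7, -4.1, -9.2] [-0.003, -0.003, 0.001]
[-0.9, -3.8, 83.8] [-0.003, -0.003, 0.001]
-2.5 -15.6
-8.5 -32.1
-17.7 -47.1
-29.7 -60.0
-44.0 -70.2
-55.9 -75.9
-64.2 -78.6
```

Emit:
{"fn": "step_arm", "kwargs": {
  "moves": [
    [[-1,-4,30],[0,0,0],50],
    [[-1,-4,65],[0,0,0],50],
    [[-1,-4,84],[0,0,0],50],
    [[-1,-4,84],[0,0,0],20],
    [[-1,-4,84],[0,0,0],8],
    [[-1,-4,84],[0,0,0],8],
    [[-1,-4,84],[0,0,0],8],
    [[-1,-4,84],[0,0,0],8]
  ],
  "grip_force": 30
}}

```text
clock: 20.4
tcp_pos: [0.5489, 0.2317, 0.0281]
orientation: [-0.0, 0.688, 0.726, 0.002]
wrist_force: [6.2, -2.0, -5.8]
finger_gap: 0.0167
grip_force: 35.4
```

Emit:
{"fn": "step_arm", "kwargs": {
  "moves": [
    [[-2.5,0,-15],[0,0,0],8],
    [[-8.5,0,-32],[0,0,0],8],
    [[-18,0,-47],[0,0,0],8],
    [[-30,0,-60],[0,0,0],8],
    [[-44,0,-70],[0,0,0],8],
    [[-56,0,-76],[0,0,0],8],
    [[-62,0,-78],[0,0,0],8],
    [[-62,0,-78],[0,0,0],8]
  ]
}}

```text
clock: 21.07
tcp_pos: [0.5525, 0.1691, 0.1067]
orientation: [-0.001, 0.688, 0.726, 0.003]
wrist_force: [4.9, 0.5, -2.9]
finger_gap: 0.0162
grip_force: 32.8
```

```bash
python3 - <<'E'
from h import *
snap("c7",n="side",box=(200,160,440,340),f=3.2)
to()
E
```

```text
t 21.1 tcp [0.5524 0.1692 0.1067] F [ 5.7  0.2 -1.3] gap 0.0165 grip 32.9 q6 1.67
yaw 93.05
```

View pics/c7.png

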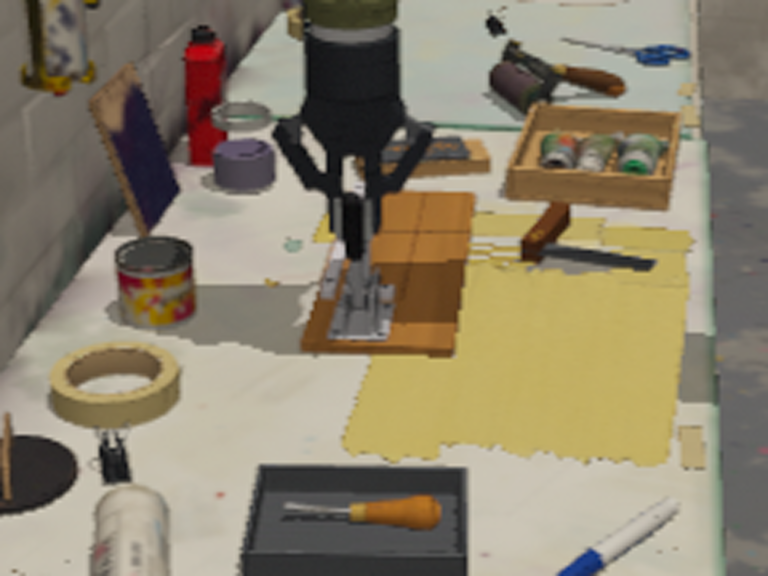

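Emit:
{"fn": "step_arm", "kwargs": {
  "moves": [
    [[0,0,0],[0,0,0],40],
    [[0,0,0],[0,0,0],45],
    [[0,0,-40],[0,0,0],45],
    [[0,0,-80],[0,0,0],45],
    [[-20,0,-100],[0,0,0.1],60],
    [[-60,0,-100],[0,0,0.2],85],
    [[-100,0,-100],[0,0,0.3],85],
    [[-140,0,-100],[0,0,0.42],85]
  ]
}}

```text
clock: 21.78
tcp_pos: [0.5569, 0.0286, 0.205]
orientation: [-0.001, 0.825, 0.565, -0.0]
wrist_force: [1.3, -0.4, 0.3]
finger_gap: 0.0846
grip_force: 0.0
```

```bash
python3 - <<'E'
from h import *
to((.557,-.2585,.14,19))
E
```

```text
t 21.8 tcp [0.5569 0.0286 0.205 ] F [ 1.3 -0.4  0.3] gap 0.0846 grip 0.0 q6 1.85
yaw 68.86
[-267.8, 103.8, 64.4] [-0.003, 0.0, 0.87]
```

Emit:
{"fn": "step_arm", "kwargs": {
  "moves": [
    [[-268,104,65],[0,0,0.87],85],
    [[-268,104,65],[0,0,0.87],85],
    [[-268,104,65],[0,0,0.87],85],
    [[-268,104,65],[0,0,0.87],85],
    [[-268,104,65],[0,0,0.87],85],
    [[-268,104,65],[0,0,0.87],85],
    [[-268,104,65],[0,0,0.87],85],
    [[-268,104,65],[0,0,0.87],85]
  ]
}}

```text
clock: 22.45
tcp_pos: [0.5566, -0.2644, 0.1363]
orientation: [-0.0, 0.987, 0.161, -0.003]
wrist_force: [0.6, 0.7, -0.8]
finger_gap: 0.0847
grip_force: 0.0
```

```bash
python3 - <<'E'
from h import *
snap("c8",box=(300,170,560,365),f=3)
to((.557,-.2585,.12,19),(.557,-.2585,.008,19))
E
```

```text
t 22.5 tcp [ 0.5565 -0.2618  0.1367] F [-0.   0.8  0.1] gap 0.0854 grip 0.0 q6 2.24
yaw 18.86
[1.6, -2.9, 16.7] [-0.004, 0.005, -0.003]
[2.1, -2.5, 128.7] [-0.004, 0.005, -0.003]
```

View pics/c8.png

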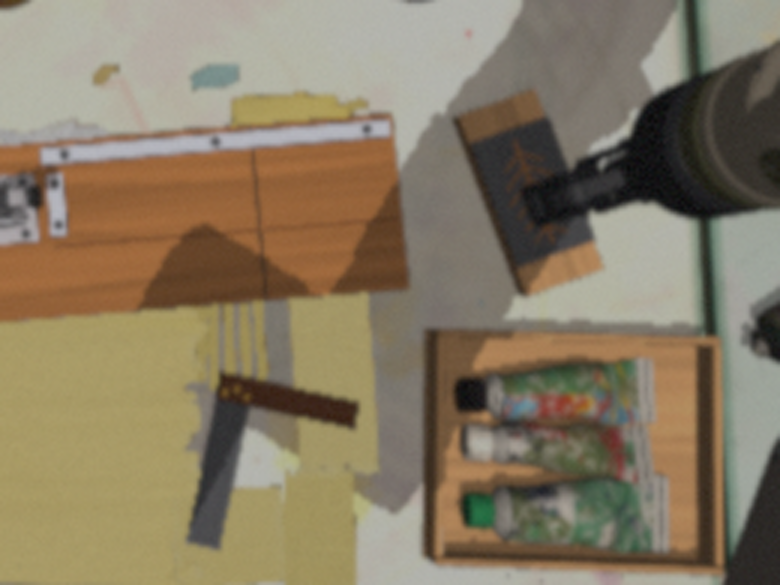

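Emit:
{"fn": "step_arm", "kwargs": {
  "moves": [
    [[2,-2.5,40],[0,0,-0.01],85],
    [[2,-2.5,80],[0,0,-0.01],85],
    [[2,-2.5,115],[0,0,-0.01],85],
    [[2,-2.5,128.5],[0,0,-0.01],85],
    [[2,-2.5,128.5],[0,0,-0.01],60],
    [[2,-2.5,128.5],[0,0,-0.01],50],
    [[2,-2.5,128.5],[0,0,-0.01],50],
    [[2,-2.5,128.5],[0,0,-0.01],50]
  ],
  "grip_force": 70
}}

```text
clock: 23.17
tcp_pos: [0.5593, -0.2548, 0.0113]
orientation: [-0.001, 0.985, 0.172, -0.001]
wrist_force: [-1.1, -2.0, -3.0]
finger_gap: 0.0579
grip_force: 75.6
```

Emit:
{"fn": "step_arm", "kwargs": {
  "moves": [
    [[0,0,0],[0,0,0],50],
    [[0,0,-20],[0,0,0],50],
    [[0,0,-50],[0,0,0],50],
    [[0,0,-80],[0,0,0],50],
    [[0,0,-80],[0,0,0],50]
  ]
}}

```text
clock: 23.58
tcp_pos: [0.562, -0.257, 0.0963]
orientation: [0.002, 0.985, 0.171, 0.002]
wrist_force: [0.9, -1.5, -1.6]
finger_gap: 0.0576
grip_force: 76.5
```

```bash
python3 - <<'E'
from h import *
to((.555,-.005,.08,93.2),(.54,-.015,.022,93.2))
E
```

```text
t 23.6 tcp [ 0.562  -0.257   0.0963] F [ 0.9 -1.5 -1.6] gap 0.0576 grip 76.5 q6 2.24
yaw 19.73
[78.4, -239.6, 15.4] [0.006, 0.0, -1.282]
[60.8, -235.5, 73.4] [0.006, 0.0, -1.282]
```

Emit:
{"fn": "step_arm", "kwargs": {
  "moves": [
    [[70,-235,0],[0.006,0,-1.282],50],
    [[70,-235,0],[0.006,0,-1.282],50],
    [[70,-235,0],[0.006,0,-1.282],50],
    [[70,-235,0],[0.006,0,-1.282],50],
    [[70,-235,0],[0.006,0,-1.282],50],
    [[70,-235,0],[0.006,0,-1.282],50],
    [[70,-235,0],[0.006,0,-1.282],50],
    [[70,-235,0],[0.006,0,-1.282],50]
  ]
}}

```text
clock: 24.25
tcp_pos: [0.5444, -0.0072, 0.0899]
orientation: [-0.005, 0.779, 0.627, -0.001]
wrist_force: [0.2, -0.3, -2.4]
finger_gap: 0.0579
grip_force: 76.6
```

```bash
python3 - <<'E'
from h import *
to((.548,-.01,.09,93.2),(.548,-.01,.026,93.2))
E
```

```text
t 24.2 tcp [ 0.5444 -0.0072  0.0899] F [ 0.2 -0.3 -2.4] gap 0.0579 grip 76.6 q6 1.62
yaw 77.63
[-2.0, 4.2, -0.1] [-0.008, -0.005, -0.272]
[-2.2, 4.7, 63.9] [-0.008, -0.005, -0.272]
```

Emit:
{"fn": "step_arm", "kwargs": {
  "moves": [
    [[-2,4,0],[-0.008,-0.005,-0.272],50],
    [[-2,4,0],[-0.008,-0.005,-0.272],50],
    [[-2,4,0],[-0.008,-0.005,-0.272],50],
    [[-2,4,25],[-0.008,-0.005,-0.272],50],
    [[-2,4,50],[-0.008,-0.005,-0.272],50],
    [[-2,4,60],[-0.008,-0.005,-0.272],50],
    [[-2,4,64],[-0.008,-0.005,-0.272],50],
    [[-2,4,64],[-0.008,-0.005,-0.272],50]
  ]
}}

```text
clock: 24.92
tcp_pos: [0.5469, -0.0125, 0.0248]
orientation: [-0.001, 0.691, 0.722, -0.001]
wrist_force: [-0.0, 0.2, -2.9]
finger_gap: 0.0578
grip_force: 76.6
```

```bash
python3 - <<'E'
from h import *
snap("c9",box=(260,190,460,340),f=4)
to((.548,-.01,.0235,93.2))
E
```

```text
t 25.0 tcp [ 0.5478 -0.0126  0.0258] F [-0.6  0.5 -3.8] gap 0.0578 grip 76.6 q6 1.36
yaw 92.52
[2.6, 0.3, 2.3] [-0.001, 0.0, -0.012]
```

View pics/c9.png

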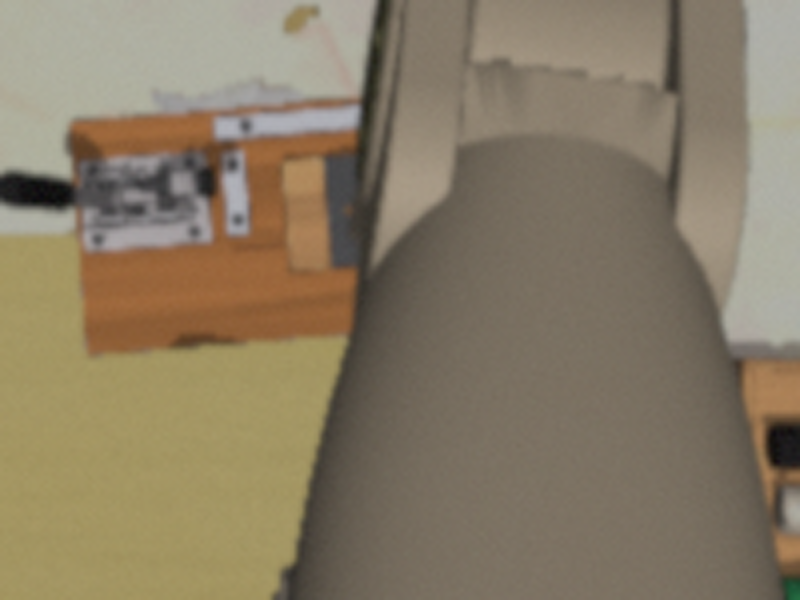

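Emit:
{"fn": "step_arm", "kwargs": {
  "moves": [
    [[3,2,1.5],[0,0,-0.012],50],
    [[8,5,1.5],[0,0,-0.012],50],
    [[12,8,1.5],[0,0,-0.012],50],
    [[15,9,1.5],[0,0,-0.012],50],
    [[15,10,1.5],[0,0,-0.012],50],
    [[15,11,1.5],[0,0,-0.012],50],
    [[15,12,1.5],[0,0,-0.012],50],
    [[15,12,1.5],[0,0,-0.012],50]
  ]
}}

```text
clock: 25.63
tcp_pos: [0.5594, 0.0028, 0.0241]
orientation: [0.0, 0.687, 0.727, -0.0]
wrist_force: [0.0, 0.6, -2.7]
finger_gap: 0.0576
grip_force: 76.6
```

Emit:
{"fn": "step_arm", "kwargs": {
  "moves": [
    [[1,0,0],[0,0,0],50],
    [[2,0,0],[0,0,0],50],
    [[3,0,0],[0,0,0],50],
    [[3,0,0],[0,0,0],50]
  ]
}}

```text
clock: 25.97
tcp_pos: [0.5588, 0.0061, 0.024]
orientation: [-0.0, 0.687, 0.727, -0.0]
wrist_force: [-0.9, -0.5, -3.5]
finger_gap: 0.0577
grip_force: 76.6
```

```bash
python3 - <<'E'
from h import *
to()
s=st()[0];print(s["ft_torque"])
E
```

```text
t 26.0 tcp [0.5588 0.0061 0.024 ] F [-0.9 -0.5 -3.5] gap 0.0577 grip 76.6 q6 1.38
yaw 93.27
[ 0.02007354 -0.04903612 -0.02299765]
```

No contact yet; continue in 1 mm steps.

Emit:
{"fn": "step_arm", "kwargs": {
  "moves": [
    [[0,1,0],[0,0,0],50],
    [[0,2,0],[0,0,0],50],
    [[0,2,0],[0,0,0],50]
  ]
}}

```text
clock: 26.22
tcp_pos: [0.5613, 0.006, 0.0241]
orientation: [0.0, 0.687, 0.727, -0.0]
wrist_force: [-0.4, 0.4, -3.3]
finger_gap: 0.0579
grip_force: 76.6
```

Emit:
{"fn": "step_arm", "kwargs": {
  "moves": [
    [[0,1,0],[0,0,0],50],
    [[0,1,0],[0,0,0],50]
  ]
}}

```text
clock: 26.38
tcp_pos: [0.5617, 0.0061, 0.0239]
orientation: [-0.0, 0.687, 0.727, -0.001]
wrist_force: [-0.8, -0.8, -3.2]
finger_gap: 0.0578
grip_force: 76.6
```

Emit:
{"fn": "step_arm", "kwargs": {
  "moves": [
    [[1,0,0],[0,0,0],50],
    [[2,0,0],[0,0,0],50],
    [[2,0,0],[0,0,0],50]
  ]
}}

```text
clock: 26.63
tcp_pos: [0.5616, 0.0082, 0.024]
orientation: [-0.0, 0.687, 0.727, -0.001]
wrist_force: [-0.5, 0.1, -2.7]
finger_gap: 0.0575
grip_force: 76.6
```

Emit:
{"fn": "step_arm", "kwargs": {
  "moves": [
    [[1,0,0],[0,0,0],50],
    [[2,0,0],[0,0,0],50],
    [[2,0,0],[0,0,0],50]
  ]
}}

```text
clock: 26.88
tcp_pos: [0.5616, 0.0083, 0.0242]
orientation: [0.001, 0.687, 0.727, -0.002]
wrist_force: [-1.2, -7.0, -1.7]
finger_gap: 0.0574
grip_force: 76.8
```

Emit:
{"fn": "step_arm", "kwargs": {
  "moves": [
    [[0,1,0],[0,0,0],50],
    [[0,2,0],[0,0,0],50],
    [[0,2,0],[0,0,0],50]
  ]
}}

```text
clock: 27.13
tcp_pos: [0.5619, 0.0084, 0.024]
orientation: [-0.0, 0.687, 0.726, -0.003]
wrist_force: [-6.1, -6.1, 1.5]
finger_gap: 0.0575
grip_force: 77.1
```

Emit:
{"fn": "step_arm", "kwargs": {
  "moves": [
    [[0,1,0],[0,0,0],50],
    [[0,2,0],[0,0,0],50],
    [[0,2,0],[0,0,0],50]
  ]
}}

```text
clock: 27.38
tcp_pos: [0.562, 0.0084, 0.0238]
orientation: [-0.001, 0.687, 0.726, -0.004]
wrist_force: [-10.1, -7.3, 4.4]
finger_gap: 0.0575
grip_force: 77.4
```

```bash
python3 - <<'E'
from h import *
to()
s=st()[0];print(s["ft_torque"])
E
```

```text
t 27.4 tcp [0.562  0.0084 0.0238] F [-10.1  -7.3   4.4] gap 0.0575 grip 77.4 q6 1.39
yaw 93.14
[-1.6149305   2.02096691 -0.28337076]
```

Emit:
{"fn": "step_arm", "kwargs": {
  "moves": [
    [[0,0,1],[0,0,0],50],
    [[0,0,2],[0,0,0],50],
    [[0,0,2],[0,0,0],50]
  ]
}}

```text
clock: 27.63
tcp_pos: [0.562, 0.0084, 0.0228]
orientation: [-0.001, 0.687, 0.726, -0.004]
wrist_force: [-12.9, -8.0, 12.4]
finger_gap: 0.0579
grip_force: 78.1
```

Emit:
{"fn": "step_arm", "kwargs": {
  "moves": [
    [[0,-1,0],[0,0,0],62],
    [[0,-2,0],[0,0,0],70],
    [[0,-2,0],[0,0,0],78],
    [[0,-2,0],[0,0,0],78],
    [[0,-2,-30],[0,0,0],78],
    [[0,-2,-60],[0,0,0],40],
    [[0,-2,-60],[0,0,0],0],
    [[0,-2,-60],[0,0,0],0]
  ]
}}

```text
clock: 28.3
tcp_pos: [0.5663, 0.0102, 0.0844]
orientation: [0.002, 0.686, 0.727, 0.002]
wrist_force: [0.4, -0.1, -0.4]
finger_gap: 0.0424
grip_force: 0.0
```

```bash
python3 - <<'E'
from h import *
# push poses: front side (finger centre 40mm before side), free end
b=R.from_euler("z",3.2,degrees=True);m=np.array([.5605,.0048,0])
for q in ((-.06,0,0),(-.0443,0,0),(0,-.10,0),(0,-.081,0)):print(m+b.apply(q))
to((.500,.005,.085,93.2),(.500,.005,.02,93.2))
E
```

```text
[0.50059355 0.00145071 0.        ]
[0.51626907 0.00232711 0.        ]
[ 0.56608215 -0.09504408  0.        ]
[ 0.56502154 -0.0760737   0.        ]
t 28.3 tcp [0.5663 0.0102 0.0844] F [ 0.4 -0.1 -0.4] gap 0.0424 grip 0.0 q6 1.39
yaw 93.29
[-1.4, -66.5, -0.9] [0.005, 0.001, 0.002]
[-1.4, -66.8, 64.1] [0.005, 0.001, 0.002]
```

Emit:
{"fn": "step_arm", "kwargs": {
  "moves": [
    [[-6,-40,0],[0,0,0],0],
    [[-6,-70,0],[0,0,0],0],
    [[-6,-70,35],[0,0,0],0],
    [[-6,-70,61],[0,0,0],0],
    [[-6,-62,61],[0,0,0],0],
    [[-6,-55,61],[0,0,0],0],
    [[-6,-53,61],[0,0,0],0],
    [[-6,-53,61],[0,0,0],0]
  ]
}}

```text
clock: 28.97
tcp_pos: [0.5141, 0.001, 0.0224]
orientation: [0.001, 0.687, 0.727, 0.001]
wrist_force: [-0.4, 0.1, 0.7]
finger_gap: 0.0004
grip_force: 0.0
```

Emit:
{"fn": "step_arm", "kwargs": {
  "moves": [
    [[0,1,0],[0,0,0],0],
    [[0,2,0],[0,0,0],0],
    [[0,3,0],[0,0,0],0],
    [[0,3,0],[0,0,0],0]
  ]
}}

```text
clock: 29.3
tcp_pos: [0.5147, 0.0013, 0.0216]
orientation: [0.0, 0.687, 0.727, -0.0]
wrist_force: [0.5, -0.7, -0.1]
finger_gap: 0.0001
grip_force: 0.0
```

Emit:
{"fn": "step_arm", "kwargs": {
  "moves": [
    [[0,1,0],[0,0,0],0],
    [[0,2,0],[0,0,0],0],
    [[0,2,0],[0,0,0],0]
  ]
}}

```text
clock: 29.55
tcp_pos: [0.5163, 0.0014, 0.0212]
orientation: [0.0, 0.687, 0.727, -0.0]
wrist_force: [-0.4, 0.1, -0.1]
finger_gap: -0.0
grip_force: 0.0
```

Emit:
{"fn": "step_arm", "kwargs": {
  "moves": [
    [[0,1,0],[0,0,0],0],
    [[0,2,0],[0,0,0],0],
    [[0,2,0],[0,0,0],0]
  ]
}}

```text
clock: 29.8
tcp_pos: [0.5184, 0.0016, 0.0211]
orientation: [-0.0, 0.687, 0.727, -0.0]
wrist_force: [-0.0, 0.1, 0.6]
finger_gap: 0.0003
grip_force: 0.0
```

Emit:
{"fn": "step_arm", "kwargs": {
  "moves": [
    [[0,1,0],[0,0,0],0],
    [[0,2,0],[0,0,0],0],
    [[0,2,0],[0,0,0],0]
  ]
}}

```text
clock: 30.05
tcp_pos: [0.5187, 0.0017, 0.0208]
orientation: [-0.001, 0.687, 0.727, -0.001]
wrist_force: [-5.0, -1.0, 3.0]
finger_gap: 0.0002
grip_force: 2.5
```

Emit:
{"fn": "step_arm", "kwargs": {
  "moves": [
    [[0,1,0],[0,0,0],0],
    [[0,2,0],[0,0,0],0],
    [[0,2,0],[0,0,0],0]
  ]
}}

```text
clock: 30.3
tcp_pos: [0.5188, 0.0017, 0.0206]
orientation: [-0.002, 0.687, 0.727, -0.003]
wrist_force: [-10.3, -1.3, 7.7]
finger_gap: 0.0002
grip_force: 5.0
```

Emit:
{"fn": "step_arm", "kwargs": {
  "moves": [
    [[0,1,0],[0,0,0],0],
    [[0,1.5,0],[0,0,0],0],
    [[0,1.5,0],[0,0,0],0]
  ]
}}

```text
clock: 30.55
tcp_pos: [0.5188, 0.0018, 0.0204]
orientation: [-0.003, 0.687, 0.727, -0.004]
wrist_force: [-12.3, -2.9, 10.8]
finger_gap: -0.0003
grip_force: 6.6
```

Emit:
{"fn": "step_arm", "kwargs": {
  "moves": [
    [[0,-12,0],[0,0,0],0],
    [[0,-12,-30],[0,0,0],0],
    [[-30,-12,-30],[0,0,0],0],
    [[-65,-12,-30],[0,0,0],0],
    [[-100,10,-30],[0,0,0],0],
    [[-102,45,-30],[0,0,0],0],
    [[-102,45,0],[0,0,0],0],
    [[-102,45,0],[0,0,0],0]
  ]
}}

```text
clock: 31.22
tcp_pos: [0.5753, -0.0983, 0.018]
orientation: [-0.001, 0.687, 0.727, -0.0]
wrist_force: [-1.6, -0.1, -1.7]
finger_gap: 0.0
grip_force: 0.0
```

Emit:
{"fn": "step_arm", "kwargs": {
  "moves": [
    [[6,0,0],[0,0,0],0],
    [[12,0,0],[0,0,0],0],
    [[18,0,0],[0,0,0],0],
    [[20,0,0],[0,0,0],0],
    [[21,0,0],[0,0,0],0],
    [[22,0,0],[0,0,0],0],
    [[22,0,0],[0,0,0],0]
  ]
}}

```text
clock: 31.8
tcp_pos: [0.5733, -0.0751, 0.0217]
orientation: [0.0, 0.686, 0.727, -0.0]
wrist_force: [-0.0, 0.5, 0.3]
finger_gap: -0.0
grip_force: 0.0
```

Emit:
{"fn": "step_arm", "kwargs": {
  "moves": [
    [[1,0,0],[0,0,0],0],
    [[2,0,0],[0,0,0],0],
    [[2,0,0],[0,0,0],0]
  ]
}}

```text
clock: 32.05
tcp_pos: [0.573, -0.0734, 0.0211]
orientation: [-0.0, 0.687, 0.727, -0.0]
wrist_force: [-0.2, -0.3, 0.9]
finger_gap: 0.0001
grip_force: 0.0
```

Emit:
{"fn": "step_arm", "kwargs": {
  "moves": [
    [[1,0,0],[0,0,0],0],
    [[2,0,0],[0,0,0],0],
    [[2,0,0],[0,0,0],0]
  ]
}}

```text
clock: 32.3
tcp_pos: [0.573, -0.073, 0.0211]
orientation: [0.001, 0.687, 0.727, -0.002]
wrist_force: [-0.5, -5.8, -0.3]
finger_gap: 0.0001
grip_force: 2.7
```

Emit:
{"fn": "step_arm", "kwargs": {
  "moves": [
    [[1,0,0],[0,0,0],0],
    [[2,0,0],[0,0,0],0],
    [[2,0,0],[0,0,0],0]
  ]
}}

```text
clock: 32.55
tcp_pos: [0.573, -0.0729, 0.0212]
orientation: [0.002, 0.688, 0.726, -0.003]
wrist_force: [-1.0, -11.5, -1.0]
finger_gap: -0.0001
grip_force: 5.6
```

Emit:
{"fn": "step_arm", "kwargs": {
  "moves": [
    [[-20,0,0],[0,0,0],0],
    [[-20,0,-40],[0,0,0],0],
    [[-20,0,-80],[0,0,0],30],
    [[-20,-30,-100],[0,0,0.1],50],
    [[-20,-70,-100],[0,0,0.2],50],
    [[-20,-110,-100],[0,0,0.28],50],
    [[-20,-140,-100],[0,0,0.28],50],
    [[-20,-140,-100],[0,0,0.28],50]
  ]
}}

```text
clock: 33.22
tcp_pos: [0.4274, -0.0956, 0.1204]
orientation: [-0.003, 0.782, 0.623, -0.002]
wrist_force: [-0.4, 0.9, -0.6]
finger_gap: 0.0503
grip_force: 0.0
```

```bash
python3 - <<'E'
from h import *
snap("d1",box=(260,190,460,340),f=4)
to((.4094,-.0809,.12,76.8),(.4094,-.0809,.0125,76.8))
E
```

```text
t 33.3 tcp [ 0.431  -0.0966  0.121 ] F [ 0.5 -0.3  0.7] gap 0.05 grip 0.0 q6 1.39
yaw 77.15
[10.5, -24.6, 1.1] [-0.003, -0.0, 0.006]
[10.4, -24.3, 108.6] [-0.003, -0.0, 0.006]
```

View pics/d1.png

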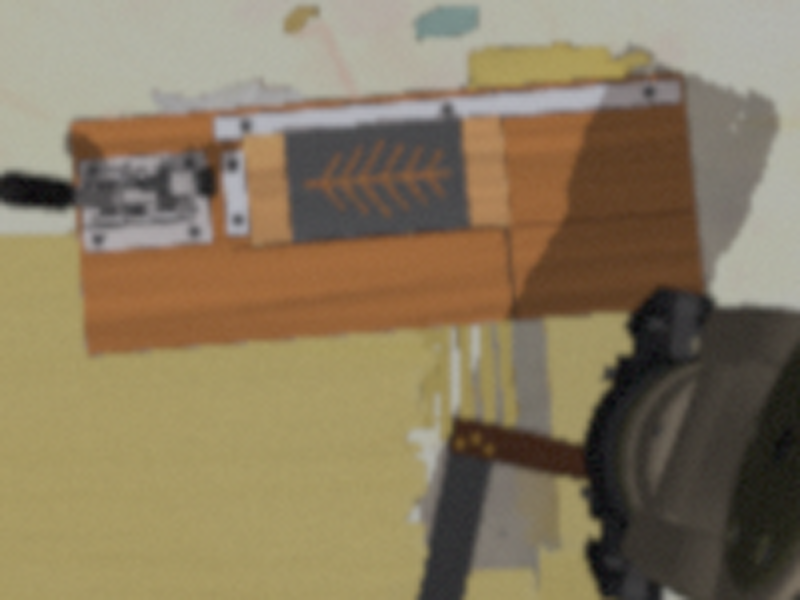

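Emit:
{"fn": "step_arm", "kwargs": {
  "moves": [
    [[10.5,-24.5,20],[0,0,0.006],50],
    [[10.5,-24.5,60],[0,0,0.006],50],
    [[10.5,-24.5,95],[0,0,0.006],50],
    [[10.5,-24.5,108.5],[0,0,0.006],50],
    [[10.5,-24.5,108.5],[0,0,0.006],50],
    [[10.5,-24.5,108.5],[0,0,0.006],15],
    [[10.5,-24.5,108.5],[0,0,0.006],10],
    [[10.5,-24.5,108.5],[0,0,0.006],10]
  ],
  "grip_force": 100
}}

```text
clock: 33.93
tcp_pos: [0.4143, -0.0823, 0.0143]
orientation: [0.001, 0.783, 0.622, 0.0]
wrist_force: [1.3, -1.1, -1.6]
finger_gap: 0.0168
grip_force: 98.0
```

Emit:
{"fn": "step_arm", "kwargs": {
  "moves": [
    [[0,0,0],[0,0,0],10],
    [[0,0,0],[0,0,0],10],
    [[0,0,0],[0,0,0],10]
  ]
}}

```text
clock: 34.18
tcp_pos: [0.4143, -0.0823, 0.0143]
orientation: [0.002, 0.783, 0.622, 0.001]
wrist_force: [-0.4, 0.5, 6.8]
finger_gap: 0.0168
grip_force: 98.9
```

```bash
python3 - <<'E'
from h import *
to((.57,-.13,.08,93.2),(.57,-.13,.028,93.2))
E
```

```text
t 34.2 tcp [ 0.4143 -0.0823  0.0143] F [-0.4  0.5  6.8] gap 0.0168 grip 98.9 q6 1.41
yaw 76.89
[-11.2, 162.6, -65.1] [0.003, 0.001, -0.285]
[-11.2, 162.5, -13.1] [0.003, 0.001, -0.285]
```

Emit:
{"fn": "step_arm", "kwargs": {
  "moves": [
    [[0,0,-20],[0,0,0],10],
    [[0,0,-50],[0,0,0],10],
    [[-3,35,-65],[0,0,-0.07],10],
    [[-6,75,-65],[0,0,-0.15],10],
    [[-10,115,-65],[0,0,-0.22],10],
    [[-10,150,-65],[0,0,-0.285],10],
    [[-10,166,-65],[0,0,-0.285],10],
    [[-10,166,-65],[0,0,-0.285],10]
  ]
}}

```text
clock: 34.85
tcp_pos: [0.5767, -0.1308, 0.0782]
orientation: [0.002, 0.687, 0.727, 0.001]
wrist_force: [0.1, -0.1, -2.5]
finger_gap: 0.0167
grip_force: 99.1
```

```bash
python3 - <<'E'
from h import *
to((.575,-.127,.028,93.2))
E
```

```text
t 34.9 tcp [ 0.5767 -0.1308  0.0782] F [ 0.1 -0.1 -2.5] gap 0.0167 grip 99.1 q6 1.16
yaw 93.21
[4.0, -1.7, 50.2] [0.004, 0.002, 0.0]
```

Emit:
{"fn": "step_arm", "kwargs": {
  "moves": [
    [[4,-2,20],[0,0,0],10],
    [[4,-2,40],[0,0,0],10],
    [[4,-2,48],[0,0,0],10],
    [[4,-2,50],[0,0,0],10],
    [[4,3,50],[0,0,0],10],
    [[4,7,50],[0,0,0],10],
    [[4,9,50],[0,0,0],10],
    [[4,9,50],[0,0,0],10]
  ]
}}

```text
clock: 35.52
tcp_pos: [0.5823, -0.125, 0.0287]
orientation: [0.001, 0.687, 0.727, 0.0]
wrist_force: [0.6, -0.4, -2.2]
finger_gap: 0.0167
grip_force: 99.1
```

Emit:
{"fn": "step_arm", "kwargs": {
  "moves": [
    [[3,0,0],[0,0,0],10],
    [[6,0,0],[0,0,0],10],
    [[8,0,0],[0,0,0],10],
    [[8,0,0],[0,0,0],10]
  ]
}}

```text
clock: 35.85
tcp_pos: [0.58, -0.116, 0.0276]
orientation: [-0.0, 0.687, 0.727, -0.0]
wrist_force: [0.7, -0.7, -3.2]
finger_gap: 0.0166
grip_force: 99.1
```

```bash
python3 - <<'E'
from h import *
to()
snap("d2",box=(340,170,500,290),f=5)
E
```

```text
t 35.9 tcp [ 0.58   -0.116   0.0276] F [ 0.7 -0.7 -3.2] gap 0.0166 grip 99.1 q6 1.18
yaw 93.24
```

View pics/d2.png

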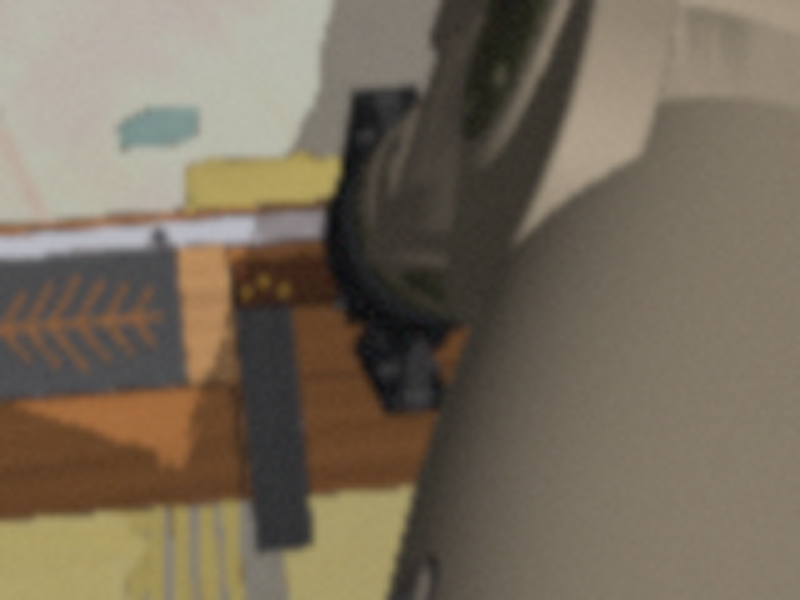

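Emit:
{"fn": "step_arm", "kwargs": {
  "moves": [
    [[0,2,1],[0,0,0],10],
    [[0,4,1],[0,0,0],10],
    [[0,6,1],[0,0,0],10],
    [[0,7,1],[0,0,0],10],
    [[0,7,1],[0,0,0],10]
  ]
}}

```text
clock: 36.32
tcp_pos: [0.5877, -0.1164, 0.0266]
orientation: [0.0, 0.687, 0.727, -0.0]
wrist_force: [-0.0, 0.1, -2.7]
finger_gap: 0.0169
grip_force: 99.1
```

Emit:
{"fn": "step_arm", "kwargs": {
  "moves": [
    [[0,1,0],[0,0,0],10],
    [[0,2,0],[0,0,0],10],
    [[0,2,0],[0,0,0],10]
  ]
}}

```text
clock: 36.57
tcp_pos: [0.5891, -0.1161, 0.0265]
orientation: [-0.0, 0.687, 0.727, -0.001]
wrist_force: [-1.0, -0.0, -2.9]
finger_gap: 0.0168
grip_force: 99.1
```

Emit:
{"fn": "step_arm", "kwargs": {
  "moves": [
    [[1,0,0],[0,0,0],10],
    [[2,0,0],[0,0,0],10],
    [[2,0,0],[0,0,0],10]
  ]
}}

```text
clock: 36.82
tcp_pos: [0.589, -0.114, 0.0265]
orientation: [-0.0, 0.687, 0.727, -0.0]
wrist_force: [-1.2, -0.3, -2.2]
finger_gap: 0.0165
grip_force: 99.1
```

```bash
python3 - <<'E'
from h import *
to();print(st()[0]["ft_torque"])
E
```

```text
t 36.8 tcp [ 0.589  -0.114   0.0265] F [-1.2 -0.3 -2.2] gap 0.0165 grip 99.1 q6 1.19
yaw 93.21
[-0.17103298  0.15767915 -0.02236412]
```

Emit:
{"fn": "step_arm", "kwargs": {
  "moves": [
    [[0,1,0],[0,0,0],10],
    [[0,2,0],[0,0,0],10],
    [[0,2,0],[0,0,0],10]
  ]
}}

```text
clock: 37.07
tcp_pos: [0.589, -0.114, 0.0265]
orientation: [-0.001, 0.687, 0.727, -0.002]
wrist_force: [-7.0, -1.4, 2.3]
finger_gap: 0.0168
grip_force: 99.7
```

Emit:
{"fn": "step_arm", "kwargs": {
  "moves": [
    [[1,0,0],[0,0,0],10],
    [[2,0,0],[0,0,0],10],
    [[2,0,0],[0,0,0],10]
  ]
}}

```text
clock: 37.32
tcp_pos: [0.5891, -0.114, 0.0265]
orientation: [-0.0, 0.688, 0.726, -0.003]
wrist_force: [-6.9, -7.9, 0.1]
finger_gap: 0.0165
grip_force: 99.5
```

Emit:
{"fn": "step_arm", "kwargs": {
  "moves": [
    [[1,0,0],[0,0,0],10],
    [[2,0,0],[0,0,0],10],
    [[2,0,0],[0,0,0],10]
  ]
}}

```text
clock: 37.57
tcp_pos: [0.5891, -0.1139, 0.0265]
orientation: [0.001, 0.688, 0.726, -0.004]
wrist_force: [-6.5, -13.3, -1.0]
finger_gap: 0.0168
grip_force: 99.3
```

```bash
python3 - <<'E'
from h import *
to();print(st()[0]["ft_torque"])
E
```

```text
t 37.6 tcp [ 0.5891 -0.1139  0.0265] F [ -6.5 -13.3  -1. ] gap 0.0168 grip 99.3 q6 1.2
yaw 93.06
[-2.58361677  1.46759899  0.10164017]
```

Emit:
{"fn": "step_arm", "kwargs": {
  "moves": [
    [[-1,0,1],[0,0,0],10],
    [[-1.5,0,1.5],[0,0,0],10],
    [[-1.5,0,1.5],[0,0,0],10]
  ]
}}

```text
clock: 37.82
tcp_pos: [0.5891, -0.114, 0.0264]
orientation: [0.0, 0.688, 0.726, -0.003]
wrist_force: [-10.1, -7.2, 9.2]
finger_gap: 0.0173
grip_force: 100.6
```

```bash
python3 - <<'E'
from h import *
to((.5891,-.1139,.0265,93.2));print(st()[0]["ft_torque"])
E
```

```text
t 37.8 tcp [ 0.5891 -0.114   0.0264] F [-10.1  -7.2   9.2] gap 0.0173 grip 100.6 q6 1.2
yaw 93.09
[0.1, 0.0, -0.1] [-0.004, 0.005, -0.002]
[-1.47433243  2.18653349  0.07969992]
```

Emit:
{"fn": "step_arm", "kwargs": {
  "moves": [
    [[0,0,0],[-0.003,0.004,-0.001],10],
    [[0,0,0],[-0.003,0.004,-0.001],10],
    [[0,0,0],[-0.003,0.004,-0.001],10],
    [[0,0,0],[-0.003,0.004,-0.001],10],
    [[0,0,0],[-0.003,0.004,-0.001],10],
    [[0,0,0],[-0.003,0.004,-0.001],10],
    [[0,0,0],[-0.003,0.004,-0.001],10],
    [[0,0,0],[-0.003,0.004,-0.001],10]
  ]
}}

```text
clock: 38.48
tcp_pos: [0.5891, -0.114, 0.0264]
orientation: [-0.0, 0.687, 0.726, -0.001]
wrist_force: [-10.3, -7.7, 9.4]
finger_gap: 0.0167
grip_force: 100.6
```

```bash
python3 - <<'E'
from h import *
to((.5891,-.1139,.0265,93.2));print(st()[0]["ft_torque"])
im=imaging.read_camera("top")[:,:,::-1]; s=imaging.read_camera("side")[:,:,::-1]
a=cv2.resize(im[190:290,350:450],None,fx=6,fy=6,interpolation=cv2.INTER_CUBIC)[:,:400]
b=cv2.resize(s[200:275,280:330],None,fx=8,fy=8,interpolation=cv2.INTER_CUBIC)
cv2.imwrite("pics/d3.png",np.hstack([a,b]))
E
```

```text
t 38.5 tcp [ 0.5891 -0.114   0.0264] F [-10.3  -7.7   9.4] gap 0.0167 grip 100.6 q6 1.19
yaw 93.15
[0.1, 0.0, -0.1] [-0.001, 0.001, -0.001]
[-1.53721518  2.10012958  0.01273418]
```

View pics/d3.png

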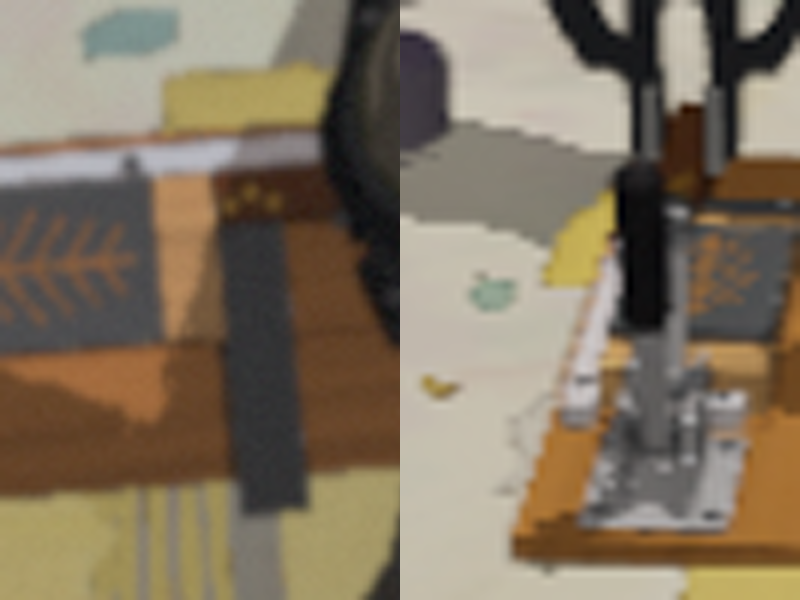

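Emit:
{"fn": "step_arm", "kwargs": {
  "moves": [
    [[0,0,0],[0,0,0],10],
    [[0,0,0],[0,0,0],10],
    [[0,0,0],[0,0,0],10],
    [[0,0,0],[0,0,0],10],
    [[0,0,0],[0,0,0],10],
    [[0,0,0],[0,0,0],10],
    [[0,0,0],[0,0,0],10],
    [[0,0,0],[0,0,0],10]
  ]
}}

```text
clock: 39.25
tcp_pos: [0.5891, -0.114, 0.0264]
orientation: [-0.0, 0.687, 0.726, -0.001]
wrist_force: [-10.4, -7.0, 9.2]
finger_gap: 0.0162
grip_force: 100.6
```

Emit:
{"fn": "step_arm", "kwargs": {
  "moves": [
    [[0,0,0],[0,0,0],10],
    [[0,0,0],[0,0,0],10],
    [[-6,-6,-2],[0.002,-0.003,0],10],
    [[-12,-14,-6],[0.002,-0.003,0],10],
    [[-14,-20,-35],[0.002,-0.003,0.0],10],
    [[-14,-40,-60],[0.002,-0.003,0.0],10],
    [[-14,-80,-60],[0.002,-0.003,0.05],10],
    [[-14,-120,-60],[0.002,-0.003,0.1],10]
  ]
}}

```text
clock: 39.92
tcp_pos: [0.4734, -0.1337, 0.0868]
orientation: [0.003, 0.723, 0.691, 0.002]
wrist_force: [-1.4, -0.6, -2.7]
finger_gap: 0.017
grip_force: 99.2
```

```bash
python3 - <<'E'
from h import *
to((.412,-.085,.07,80),(.412,-.085,.015,80))
E
```

```text
t 39.9 tcp [ 0.4734 -0.1337  0.0868] F [-1.4 -0.6 -2.7] gap 0.017 grip 99.2 q6 1.18
yaw 87.46
[46.0, -63.6, 16.3] [0.006, 0.001, 0.13]
[46.1, -64.0, 71.3] [0.006, 0.001, 0.13]
```

Emit:
{"fn": "step_arm", "kwargs": {
  "moves": [
    [[20,-30,5],[0.006,0,0.06],10],
    [[46,-64,16],[0.006,0,0.13],10],
    [[46,-64,45],[0.006,0,0.13],10],
    [[46,-64,62],[0.006,0,0.13],10],
    [[46,-64,68],[0.006,0,0.13],10],
    [[46,-64,70],[0.006,0,0.13],10],
    [[46,-64,71],[0.006,0,0.13],10],
    [[46,-64,71],[0.006,0,0.13],10]
  ]
}}

```text
clock: 40.58
tcp_pos: [0.4103, -0.084, 0.0146]
orientation: [-0.002, 0.766, 0.643, -0.002]
wrist_force: [0.0, 0.2, -3.0]
finger_gap: 0.0167
grip_force: 99.2
```

Emit:
{"fn": "step_arm", "kwargs": {
  "moves": [
    [[0,0,0],[0,0,0],10],
    [[0,0,0],[0,0,0],40],
    [[0,0,0],[0,0,0],40],
    [[0,0,-40],[0,0,0],40],
    [[0,0,-80],[0,0,0],40],
    [[0,0,-120],[0,0,0],40],
    [[0,0,-160],[0,0,0],40],
    [[0,0,-185],[0,0,0],40]
  ]
}}

```text
clock: 41.25
tcp_pos: [0.4127, -0.0848, 0.2035]
orientation: [0.0, 0.766, 0.643, -0.0]
wrist_force: [0.8, -0.9, -1.3]
finger_gap: 0.0402
grip_force: 0.0
```

```bash
python3 - <<'E'
from h import *
to((.551,.169,.20,93.2),(.551,.169,.15,93.2))
E
```

```text
t 41.2 tcp [ 0.4127 -0.0848  0.2035] F [ 0.8 -0.9 -1.3] gap 0.0402 grip 0.0 q6 1.35
yaw 80.09
[273.8, 92.6, 3.2] [-0.0, 0.001, -0.229]
[273.8, 92.6, 53.2] [-0.0, 0.001, -0.229]
```

Emit:
{"fn": "step_arm", "kwargs": {
  "moves": [
    [[274,93,3],[0,0,-0.229],40],
    [[274,93,3],[0,0,-0.229],40],
    [[274,93,3],[0,0,-0.229],40],
    [[274,93,3],[0,0,-0.229],40],
    [[274,93,3],[0,0,-0.229],40],
    [[274,93,3],[0,0,-0.229],40],
    [[274,93,3],[0,0,-0.229],40],
    [[274,93,3],[0,0,-0.229],40]
  ],
  "grip_force": 40
}}

```text
clock: 41.92
tcp_pos: [0.553, 0.1755, 0.1949]
orientation: [-0.002, 0.685, 0.729, 0.0]
wrist_force: [0.7, 0.5, -0.2]
finger_gap: 0.0404
grip_force: 0.0
```

Emit:
{"fn": "step_arm", "kwargs": {
  "moves": [
    [[0,0,0],[0,0,0],45],
    [[0,0,0],[0,0,0],45],
    [[0,0,0],[0,0,0],45]
  ]
}}

```text
clock: 42.17
tcp_pos: [0.5494, 0.169, 0.1955]
orientation: [-0.003, 0.687, 0.726, -0.002]
wrist_force: [0.4, -0.7, -0.7]
finger_gap: 0.045
grip_force: 0.0
```

```bash
python3 - <<'E'
from h import *
to((.551,.169,.1067,93.2))
E
```

```text
t 42.2 tcp [0.5494 0.169  0.1955] F [ 0.4 -0.7 -0.7] gap 0.045 grip 0.0 q6 1.67
yaw 93.15
[-0.2, 2.2, 88.8] [-0.006, -0.002, -0.001]
```

Emit:
{"fn": "step_arm", "kwargs": {
  "moves": [
    [[0,2,30],[0,0,0],45],
    [[0,2,65],[0,0,0],45],
    [[0,2,89],[0,0,0],45],
    [[0,2,89],[0,0,0],20],
    [[0,2,89],[0,0,0],8],
    [[0,2,89],[0,0,0],8],
    [[0,2,89],[0,0,0],8]
  ]
}}

```text
clock: 42.75
tcp_pos: [0.5524, 0.1689, 0.1073]
orientation: [-0.001, 0.688, 0.726, -0.001]
wrist_force: [4.5, -3.6, -11.0]
finger_gap: 0.0161
grip_force: 42.3
```

Emit:
{"fn": "step_arm", "kwargs": {
  "moves": [
    [[6,0,2],[0,0,0],8],
    [[18,0,8],[0,0,0],8],
    [[32,0,18],[0,0,0],8],
    [[44,0,31],[0,0,0],8],
    [[53,0,46],[0,0,0],8],
    [[59,0,63],[0,0,0],8],
    [[59,0,63],[0,0,0],8]
  ]
}}

```text
clock: 43.33
tcp_pos: [0.5489, 0.2318, 0.0447]
orientation: [-0.003, 0.686, 0.727, 0.001]
wrist_force: [0.8, 5.7, 0.6]
finger_gap: 0.016
grip_force: 43.2
```

Emit:
{"fn": "step_arm", "kwargs": {
  "moves": [
    [[2,0,5],[0,0,0],8],
    [[3,0,10],[0,0,0],8],
    [[4,0,15],[0,0,0],8],
    [[4,0,19],[0,0,0],8],
    [[4,0,19],[0,0,0],8]
  ]
}}

```text
clock: 43.75
tcp_pos: [0.5489, 0.2344, 0.0282]
orientation: [-0.002, 0.687, 0.727, 0.001]
wrist_force: [-3.1, 2.4, 7.4]
finger_gap: 0.0162
grip_force: 45.0
```

```bash
python3 - <<'E'
from h import *
to()
E
```

```text
t 43.8 tcp [0.5489 0.2344 0.0282] F [-3.1  2.4  7.4] gap 0.0162 grip 45.0 q6 1.78
yaw 93.25
```

Emit:
{"fn": "step_arm", "kwargs": {
  "moves": [
    [[0,0,2],[0,0,0],8],
    [[0,0,4],[0,0,0],8],
    [[0,0,4],[0,0,0],8]
  ]
}}

```text
clock: 44.0
tcp_pos: [0.549, 0.2344, 0.0278]
orientation: [-0.001, 0.687, 0.727, 0.002]
wrist_force: [-11.7, -0.2, 31.4]
finger_gap: 0.0163
grip_force: 48.4
```

Emit:
{"fn": "step_arm", "kwargs": {
  "moves": [
    [[0,0,2],[0,0,0],8],
    [[0,0,4],[0,0,0],8],
    [[0,0,4],[0,0,0],8]
  ]
}}

```text
clock: 44.25
tcp_pos: [0.5491, 0.2345, 0.027]
orientation: [-0.001, 0.687, 0.727, 0.002]
wrist_force: [-17.3, -2.5, 51.7]
finger_gap: 0.016
grip_force: 51.8
```

Emit:
{"fn": "step_arm", "kwargs": {
  "moves": [
    [[0,0,0],[0,0,0],40],
    [[0,0,0],[0,0,0],45],
    [[0,0,-40],[0,0,0],45],
    [[0,0,-70],[0,0,0],20],
    [[0,0,-70],[0,0,0],0],
    [[0,0,-70],[0,0,0],0],
    [[0,0,-70],[0,0,0],0]
  ]
}}

```text
clock: 44.83
tcp_pos: [0.548, 0.233, 0.087]
orientation: [-0.002, 0.687, 0.727, -0.001]
wrist_force: [-0.1, 0.2, 0.4]
finger_gap: -0.0001
grip_force: 0.0
```

```bash
python3 - <<'E'
from h import *
to((.548,.245,.055,93.2),(.548,.245,.0495,93.2))
E
```

```text
t 44.8 tcp [0.548 0.233 0.087] F [-0.1  0.2  0.4] gap -0.0001 grip 0.0 q6 1.78
yaw 93.2
[11.9, 0.8, 32.0] [-0.005, -0.002, -0.0]
[11.9, 0.8, 37.5] [-0.005, -0.002, -0.0]
```

Emit:
{"fn": "step_arm", "kwargs": {
  "moves": [
    [[12,1,20],[0,0,0],0],
    [[12,1,30],[0,0,0],0],
    [[12,1,36],[0,0,0],0],
    [[12,1,36],[0,0,0],0]
  ]
}}

```text
clock: 45.17
tcp_pos: [0.5462, 0.2447, 0.0497]
orientation: [-0.004, 0.687, 0.727, -0.003]
wrist_force: [-0.1, -0.1, -0.2]
finger_gap: 0.0003
grip_force: 0.0
```

Emit:
{"fn": "step_arm", "kwargs": {
  "moves": [
    [[0,0,2],[0,0,0],0],
    [[0,0,3],[0,0,0],0],
    [[0,0,3],[0,0,0],0]
  ]
}}

```text
clock: 45.42
tcp_pos: [0.5466, 0.2447, 0.0491]
orientation: [-0.003, 0.687, 0.727, -0.002]
wrist_force: [-7.2, -1.6, 18.2]
finger_gap: -0.0001
grip_force: 9.2
```

Emit:
{"fn": "step_arm", "kwargs": {
  "moves": [
    [[0,0,2],[0,0,0],0],
    [[0,0,3],[0,0,0],0],
    [[0,0,3],[0,0,0],0]
  ]
}}

```text
clock: 45.67
tcp_pos: [0.5468, 0.2448, 0.0488]
orientation: [-0.003, 0.687, 0.727, -0.001]
wrist_force: [-12.4, -3.0, 34.4]
finger_gap: 0.0
grip_force: 17.3
```

Emit:
{"fn": "step_arm", "kwargs": {
  "moves": [
    [[0,0,-40],[0,0,0],0],
    [[0,0,-80],[0,0,0],0],
    [[0,0,-120],[0,0,0],0],
    [[30,-20,-150],[0,0,0],0],
    [[60,-50,-150],[0,0,0],0],
    [[90,-80,-150],[0,0,0],0],
    [[110,-110,-150],[0,0,0],0],
    [[110,-110,-150],[0,0,0],0]
  ]
}}

```text
clock: 46.33
tcp_pos: [0.4262, 0.3508, 0.1947]
orientation: [-0.004, 0.685, 0.729, -0.003]
wrist_force: [-0.0, -0.9, -0.2]
finger_gap: 0.0002
grip_force: 0.0
```

```bash
python3 - <<'E'
from h import *
im=imaging.read_camera("top")[:,:,::-1];t0=cv2.imread("pics/top0.png")
def up(box,f): x0,y0,x1,y1=box;return cv2.resize(im[y0:y1,x0:x1],None,fx=f,fy=f,interpolation=cv2.INTER_CUBIC)
def cmp(n,a,b): print(n,np.abs(a.astype(int)-b.astype(int)).mean().round(1))
cmp("jar",im[125:175,420:465],t0[125:175,420:465])
d1=cv2.imread("pics/d1.png");cur=up((260,190,460,340),4)
cmp("block",cur[110:250,300:510],d1[110:250,300:510])
def edge(x): # best shift of block patch
    r=cv2.matchTemplate(x,d1[115:245,260:510],cv2.TM_CCOEFF_NORMED);return cv2.minMaxLoc(r)[1::2]
print(edge(cur),"expected (260,115) at 4x")
c8=cv2.imread("pics/c8.png");cur=up((300,170,560,365),3);cmp("tubes",cur[340:560,430:720],c8[340:560,430:720])
r=cv2.matchTemplate(cur,c8[370:400,215:355],cv2.TM_CCOEFF_NORMED);print("square",cv2.minMaxLoc(r)[1::2])
g=t0[225:310,125:195];cmp("gtray(expect gouge)",im[225:310,125:195],g)
to()
E
```

```text
jar 1.7
block 1.4
(0.9629155993461609, (260, 115)) expected (260,115) at 4x
tubes 3.7
square (0.8926723003387451, (232, 372))
gtray(expect gouge) 18.1
t 46.4 tcp [0.4289 0.3496 0.1946] F [ 1.5 -1.   0.2] gap -0.0003 grip 0.0 q6 2.05
yaw 93.51
```

```bash
python3 -c "
from workcell import env
print(env.hand_in())"
```

```text
the job is handed in; nothing more can be done
None
```

I finished and handed in the job at about 46 s: three tubes and the one gouge are in their trays, the block is seated against rail and stop, the square bore on both for over a second and now lies flat on the worktop, the clamp handle is fully down, and the jar still stands; the hand-in gave no verdict.

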